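Wedge the spring clip off the shaker spindle

TASK

The platform of the bench shaker is held on its spindle by a steel spring clip that has to come off for cleaning. Lay the forked wedge on the platform and, without forcing it, slide it under the clip from the cross-bar side until it is fully home against the spindle and has lifted the clip out of the groove (do not touch the clip with the fingers until then). Then take the clip off the spindle by its tab and put it in the white parts tray, leaving the wedge lying flat on the platform or bench and the other things where they are.

Things in the scene. Friction and masses are not known exactly. Their poses are not given: they have to be found in the camera images.
- shaker: Bench shaker, fixed: white housing with a square flat aluminium platform, 190 x 190 mm, its top 70 mm above the bench. Origin on the bench under the middle of the platform, where the spindle stands; x, y along the platform's sides, z up.
- spindle (a point): Point on the platform's top at the axis of the fixed upright steel spindle; axes as the shaker. Spindle: groove 16 mm in diameter from the platform to 9.5 mm height, cone widening to 23 mm diameter at 17 mm, 23 mm diameter to 27 mm, chamfered to its top at 31 mm.
- clip: Loose spring clip (70 g) of polished 6 mm round steel bar, standing on four feet on the platform round the spindle. Origin on the spindle's axis (while seated) at the soles' level; z up, x from its cross bar to its open mouth. Lifting it out of the groove takes about 10 N; on the wedge it is 11 to 12 mm up, tilted up to 0.2 rad, on the spindle's 23 mm part, and comes off upward with 2 to 5 N.
- clip_bar (a point): Middle of the clip's cross bar, at x = -16, z = 7 mm of the clip; axes as the clip. The bar runs along y from -31 to 31 mm, a foot at each end; its underside is 4 mm above the soles, free below for |y| under 28 mm. The wedge goes in under it, towards clip +x.
- clip_mouth (a point): Midway between the jaws' ends, at x = 28, z = 7 mm of the clip; axes as the clip. Two sprung jaws run at the bar's height from the bar along y = +15 and -15 mm to x = 12, then splay to feet at x = 28, y = +31 and -31 mm. At x = 0 each has a kink reaching in to the spindle. They spread by turning, at about 4 to 8 N each.
- clip_tab (a point): Middle of the clip's upright flat tab, over the spindle on a stem from the bar; 53 mm above the soles, clip x = -1 mm; axes as the clip. The tab is 34 mm along x, 12 mm thick along y, z = 40 to 66 mm of the clip.
- wedge: Loose steel forked wedge (250 g), 158 mm long, 45 mm wide, flat on the bench, fin up. Origin on its underside at the slot's root; x to the prong tips, z up. Slot 27 mm wide from x = 0 to the tips, prongs 9 mm wide. Prong tops 15.5 mm high from x = -16 to 11 mm, then ramps down to 2.5 mm at the tips. Block behind the slot 8 mm high, shank 20 mm wide to x = -110 mm.
- wedge_tip (a point): Midway between the wedge's prong tips, on the underside, x = 48 mm of the wedge; axes as the wedge. Fully home the slot's root touches the spindle (origin 8 mm from its axis) and the prongs are under bar and jaws. Sliding in takes about 5 to 15 N while the ramps lift the clip, little after that until the root meets the spindle. Over 40 N is forcing.
- wedge_fin (a point): Point to grip in the wedge's black upright fin, 37 mm above the underside, 82 mm behind the wedge's origin; axes as the wedge. The fin is 44 mm along x (x = -104 to -60 mm), 12 mm thick along y, its top 50 mm above the underside.
- tray: White open parts tray on the bench, fixed, 150 x 140 mm outside (x, y), 30 mm high, walls 4 mm and floor about 4 mm thick. Origin on the bench under its middle; z up. It lies to the left or the right of the shaker, the wedge on the other side.
- amber_bottle: Bystander: amber bottle, 60 mm in diameter, 120 mm high; origin under its middle.
- tip_box: Bystander: blue pipette-tip box with clear lid, 82 x 112 x 57 mm; origin under its middle.
- jar: Bystander: small clear jar, 44 mm in diameter, 40 mm high; origin under its middle.
- cold_block: Bystander: blue tube block, 80 x 60 x 28 mm; origin under its middle.
- spatula: Bystander: flat spatula with a black handle, 160 mm long, lying on the bench.
- beaker: Bystander: clear beaker, 70 mm in diameter, 85 mm high; origin under its middle.
Things that resemble listed ones, but are neither listed nor needed, are in the scene too. What is shaped like the wedge but green is not meant. What is shaped like the clip but black or brown is not meant.

How it is judged (in metres and radians):
On the way:
1. the wedge is home (its slot's root within 2 mm of touching the spindle) and the clip has been lifted by it at least 10 mm above its seat, still round the spindle, not touched by the fingers (z of clip in the frame of spindle above 0.01 m and horizontal distance between each of clip, wedge and spindle below 0.01 m and contact force between wedge and clip above 0.05 N and contact force between the fingers and clip below 0.1 N), for 0.2 s.
At the end, for the whole second after the job is handed in: The clip lies at rest in the parts tray, with its origin and tab within the tray's outline and its origin less than 40 mm above the bench, free of the wedge; the wedge lies flat (within 0.15 rad) and at rest on the platform or the bench, not touching the tray (x of clip_tab in the frame of tray between -0.075 and 0.075 m and y of clip_tab in the frame of tray between -0.07 and 0.07 m and x of clip in the frame of tray between -0.073 and 0.073 m and y of clip in the frame of tray between -0.068 and 0.068 m and contact force between clip and tray above 0.1 N and contact force between clip and wedge below 0.05 N and height (world z) of clip below 0.04 m and linear speed of each of clip, wedge below 0.03 m/s and angle between wedge's own z axis and vertical below 0.15 rad and height (world z) of wedge above -0.01 m and contact force between wedge and tray below 0.05 N).
It fails at once if the fingers touch the clip while it is still in the spindle's groove (less than 9 mm up) (contact force between the fingers and clip above 1 N and horizontal distance between clip and spindle below 0.02 m and z of clip in the frame of spindle below 0.009 m).
It fails at once if the wedge is forced: pressed on the platform, spindle or housing with more than 40 N (contact force between wedge and shaker above 40 N).
It fails at once if the wedge is forced: pressed on the clip with more than 40 N (contact force between wedge and clip above 40 N).
It fails at once if a bystander (bottle, tip box, jar, tube block, spatula or beaker) is moved by more than 30 mm (distance of any of amber_bottle, tip_box, jar, cold_block, spatula, beaker from where it was at the start of the episode above 0.03 m).
It also fails if it takes over 66 s, if anything falls off the work surface, if the arm or the gripper's body presses on something with over 40 N, if the wrist force passes 120 N, or if a joint passes its speed limit or range.

ROBOT

A 6-joint arm with a two-finger parallel gripper is mounted at the origin on the work surface. World frame = base frame: x ahead of the robot, y to its left, z up, the work surface at z = 0. Lengths are in mm, angles in rad, forces in N, time in s.
With the tool pointing down it reaches from about 350 to 875 mm from the base axis. Payload 4.2 kg.
Tool frame: the origin (TCP) lies midway between the tips of the shut fingers; the grasp point (between the pads) lies 19 mm behind it (arm.grasp_offset is the distance from the TCP to the grasp point, in mm); z points along the fingers, y is the direction in which the jaws open and shut (so a half turn about z gives the same grasp; the last joint's range is limited). The gripper opens to 85 mm and grips with 20 to 120 N. Pads are 22 mm wide; open, the fingers measure 114 mm over their backs; the gripper's body (76 mm by 85 mm) begins 54 mm behind the grasp point. The pads swing forward as they close: fully open they stand 13 mm farther back than shut.
Start: joints at [1.519, 0.385, 0.008, 0, -1.194, -0.259], TCP at [191.105, 595.045, 231.312] pointing down, gripper open.
Joint ranges: [-3.14, 3.14], [-1.21, 2.06], [-1.07, 1.41], [-3.16, 2.05], [-2.99, -0.16], [-3.1, 3.1]. Speed limits (rad/s): [2.79, 2.79, 3.14, 3.14, 3.14, 3.14].

INTERFACE

Orientations are given as a unit quaternion [x, y, z, w].
In Python, from bench import arm gives the robot as it stands.
- The arm moves only by the tool move_arm, never from a script. Its argument "moves" is a list of rows, each an object with "gripper": the gripper's target within -1 to 1 (fully open at 1, half-way at 0, shut at -1); "xyz": the shift along the tool's x, y, z in cm, a list of three; "angular": the turn, a rotation vector about the tool's x, y, z in rad, a list of three. In form: [{"gripper": gripper, "xyz": [dx, dy, dz], "angular": [wx, wy, wz]}, ...]. A call has 1 to 10 rows; each row is the pose to reach, as a shift and turn from the pose commanded when the call began, along the tool's axes at that moment; what a row does not reach only later rows make up. A row lasts 1/8 s, in which the tool goes at most 62.5 mm and 10.7 degrees, less where a joint would pass 70% of its speed; a pose out of reach is approached as far as the arm can. A call with a gripper value outside its range is refused whole. The fingers move at their own pace and stop on an object; the grip force is fixed at half the most. Time passes only in rows, so rows that repeat a pose let the fingers close. It gives the time, the measured TCP pose, the force and the opening at its end, in the units of the state.
- arm.read_state(): the state, without advancing time (a new reading comes with each control period).
- arm.get_image(name): name is "side" or "top" or "wrist"; returns (picture, depth): 420x560x3 uint8, blue, green, red; 420x560 float32, mm along the optical axis (not along the pixel's ray), 0 where there is no reading.
- arm.get_calibration(name): a dict with "camera_matrix" (3x3 intrinsics, pixels), "R" (3x3) and "t" (3): a world point X has camera coordinates R X + t. Camera axes: x right, y down, z forward; pixel columns grow to the right and rows downward; lengths in mm; the calibration is good to about 2 mm. A picture is of the moment at which its call begins: read the wrist's pose just before it. get_calibration takes no time and is no camera call; for the wrist camera it gives the pose at the moment of the call.
- arm.job_done(): hands the job in, once; it reports no verdict.
The state is a dict: "clock": time; "joints": joint angles; "joint_vel": joint speeds; "joint_efforts": joint torques, N m; "position": TCP position; "ee_rot": TCP orientation; "contact_force": force on the tool from outside, world axes, zero at the start; "wrist_torque": the same for the moment, N m; "gripper_width": finger opening in mm.
Only numpy, scipy, OpenCV 4.12 (cv2) and the standard library are available. Lean on these libraries where they do the work, as an engineer would, in place of code of your own. Each camera call takes 0.05 s, during which the arm holds its last target. There are 200 camera calls.

## Working session

There is one attempt and no reset: what is moved stays moved. The work goes in short steps, Python scripts to look and compute and a tool call to move; the robot and the scene stay as the last step left them, time stands still between calls to the robot, and variables do not carry over. Pictures are saved under pics/ and viewed, about 8 in all and at most 12, crops included, and the job is handed in when it is done.

Besides the shell and the picture viewer there is one more tool, called after "Call:" by a JSON object that holds its "method" and its "body". move_arm: Moves the arm, as the interface text tells. Its arguments: {"type":"object","properties":{"moves":{"type":"array","items":{"type":"object","properties":{"gripper":{"type":"number"},"xyz":{"type":"array","items":{"type":"number"}},"angular":{"type":"array","items":{"type":"number"}}}}}},"required":["moves"]}

```bash
mkdir -p pics; ls
cat > h.py <<'E'
import numpy as np, cv2
from bench import arm
def ray(cal,u,v,z):
    K=np.array(cal["camera_matrix"]);R=np.array(cal["R"]);t=np.array(cal["t"]).ravel()
    d=R.T@np.linalg.inv(K)@np.array([u,v,1.]);c=-R.T@t
    return c+d*(z-c[2])/d[2]
def proj(cal,X):
    K=np.array(cal["camera_matrix"]);p=K@(np.array(cal["R"])@np.array(X,float)+np.array(cal["t"]).ravel());return p[:2]/p[2]
def cloud(cal,D):
    K=np.array(cal["camera_matrix"]);R=np.array(cal["R"]);t=np.array(cal["t"]).ravel()
    v,u=np.mgrid[:D.shape[0],:D.shape[1]]
    P=np.stack([(u-K[0,2])/K[0,0]*D,(v-K[1,2])/K[1,1]*D,D],-1)
    return (P-t)@R
E
python3 - <<'E'
from h import *
s=arm.read_state();print(s)
for n in("top","side"):
    c=arm.get_calibration(n);im,d=arm.get_image(n);cv2.imwrite(f"pics/{n}0.png",im);np.save(f"{n}0.npy",d)
    print(n,-np.array(c["R"]).T@np.array(c["t"]).ravel(),np.array(c["camera_matrix"])[0,0])
E
```

```text
pics
{'clock': 0.0, 'joints': array([ 1.51859595e+00,  3.85554222e-01,  6.56504186e-03, -5.45755211e-04,
       -1.19403737e+00, -2.58578291e-01]), 'joint_vel': array([ 9.25979694e-05, -6.60956563e-04, -4.93579539e-04, -4.02367903e-04,
       -1.10424399e-03,  3.68512592e-04]), 'joint_efforts': array([ 6.23676692e-05, -3.92287803e+01,  1.88400578e+01,  4.18629840e+00,
       -4.62357522e-03,  3.65066057e-06]), 'position': array([190.92611431, 594.46383453, 230.19230451]), 'ee_rot': array([ 9.87935118e-01, -1.54864118e-01, -1.37414156e-04,  1.13530524e-03]), 'contact_force': array([ 0.57434751,  0.19644786, -0.51016609]), 'wrist_torque': array([-0.01205493,  0.0170511 , -0.00638063]), 'gripper_width': 84.96097358987798}
top [ 469.55112938    2.73982503 1339.1041884 ] 399.3759411520366
side [213.11163047 776.63418441 810.76500005] 408.1987814253061
```

View pics/top0.png

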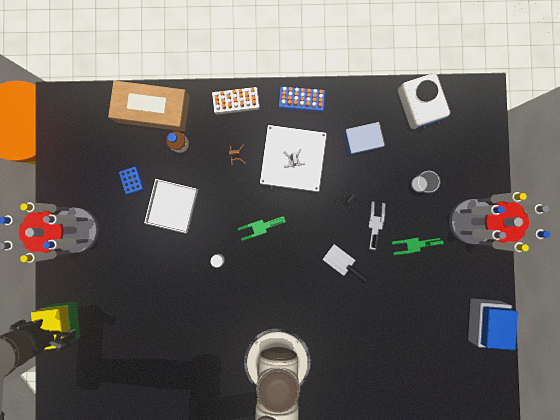

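View pics/side0.png

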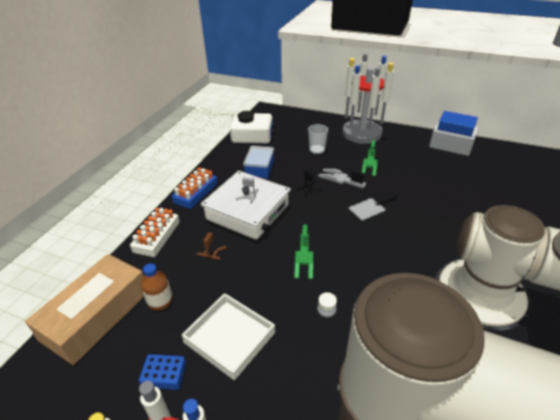

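The top view shows the shaker at (294,157), with the clip in the middle, the wedge at (376,225), the tray at (172,206) and decoys in green, brown and black. I'll enlarge the wedge and clip and measure them.

Run:
```python
from h import *
im=cv2.imread("pics/top0.png");c=arm.get_calibration("top");d=np.load("top0.npy")
a=cv2.resize(im[120:195,255:330],(500,500),interpolation=cv2.INTER_CUBIC);b=cv2.resize(im[192:257,340:405],(500,500),interpolation=cv2.INTER_CUBIC)
cv2.imwrite("pics/crop0.png",np.hstack([a,b])[:, :] if 0 else cv2.resize(np.hstack([a,b]),(800,400)))
P=cloud(c,d)
g=im.min(2)
def rect(mask,z,nm):
    n,l,st,ce=cv2.connectedComponentsWithStats(mask.astype(np.uint8))
    i=1+np.argmax(st[1:,4]);ys,xs=np.where(l==i)
    Q=np.array([ray(c,u,v,z)[:2] for u,v in zip(xs,ys)],np.float32)
    r=cv2.minAreaRect(Q);print(nm,st[i],r);return Q
def sub(x0,x1,y0,y1,m):
    o=np.zeros(g.shape,bool);o[y0:y1,x0:x1]=m[y0:y1,x0:x1];return o
rect(sub(250,340,115,200,(g>120)&(P[...,2]>55)),70,"platform")
rect(sub(135,205,170,245,g>110),30,"tray")
Q=rect(sub(355,392,192,258,g>60),8,"wedge")
print(P[157,270],P[205:250:4,376])
```

```text
platform [ 260  125   66   66 3476] ((664.2579956054688, -63.084869384765625), (189.41244506835938, 190.0170135498047), 80.96139526367188)
tray [ 144  179   54   54 1970] ((520.7828979492188, 338.9647216796875), (144.69290161132812, 151.5891876220703), 75.28148651123047)
wedge [368 201  18  49 427] ((440.74609375, -337.5673828125), (51.696163177490234, 160.51046752929688), 81.142333984375)
[667.45852062   9.39041242  71.7722451 ] [[ 5.09009494e+02 -3.42460486e+02  1.58095275e-01]
 [ 4.95595358e+02 -3.42216609e+02 -5.02476478e-01]
 [ 4.82197925e+02 -3.42543761e+02 -3.38375528e+00]
 [ 4.68762333e+02 -3.38316340e+02  1.14589220e+01]
 [ 4.55473714e+02 -3.37949765e+02  1.12910112e+01]
 [ 4.42121123e+02 -3.38448258e+02  7.74817572e+00]
 [ 4.28622129e+02 -3.39651711e+02  1.44373293e+00]
 [ 4.15212095e+02 -3.39554132e+02  2.14193591e-01]
 [ 4.04469447e+02 -3.25907696e+02  5.20432816e+01]
 [ 3.91587574e+02 -3.25698714e+02  5.13107615e+01]
 [ 3.78762090e+02 -3.25264150e+02  5.14630764e+01]
 [ 3.61602333e+02 -3.38570761e+02 -2.39186975e+00]]
```

View pics/crop0.png

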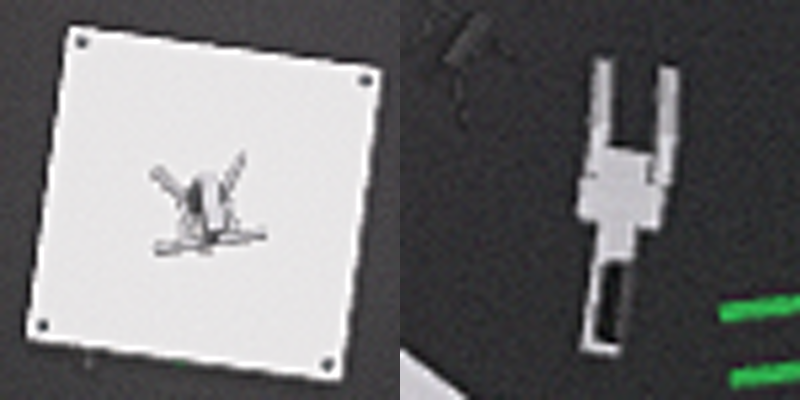

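The clip's cross bar faces the robot (crop y≈240) and its mouth points away, with yaw about +0.13. The wedge's prongs point away from the robot, with yaw about -0.155. Next I'll get above the fin for a close look.

```bash
cat >> h.py <<'E'
from scipy.spatial.transform import Rotation as Ro
def go(x,y,z,yaw):
    s=arm.read_state();R=Ro.from_quat(s["ee_rot"])
    T=Ro.from_matrix(np.array([[np.cos(yaw),np.sin(yaw),0],[np.sin(yaw),-np.cos(yaw),0],[0,0,-1]]))
    print("t",round(float(s["clock"]),2),"pos",s["position"].round(1),"q",s["joints"].round(2),"F",s["contact_force"].round(1),"w",round(float(s["gripper_width"]),1))
    print("  xyz cm",(R.inv().apply(np.array([x,y,z])-s["position"])/10).round(2),"ang",(R.inv()*T).as_rotvec().round(3))
E
python3 - <<'E'
from h import *
go(520,150,230,-.155);go(380,-325,180,-.155)
E
```

```text
t 0.1 pos [191.  594.6 230.3] q [ 1.52  0.39  0.01 -0.   -1.19 -0.26] F [-0.5  0.7  0.4] w 85.4
  xyz cm [44.93 32.26  0.1 ] ang [ 0.002  0.    -0.156]
t 0.1 pos [191.  594.6 230.3] q [ 1.52  0.39  0.01 -0.   -1.19 -0.26] F [-0.5  0.7  0.4] w 85.4
  xyz cm [46.13 81.75  5.2 ] ang [ 0.002  0.    -0.156]
```

Call:
{"method": "move_arm", "body": {"moves": [{"gripper":-0.1,"xyz":[45,32,-3],"angular":[0,0,-0.156]},{"gripper":-0.1,"xyz":[45,32,-3],"angular":[0,0,-0.156]},{"gripper":-0.1,"xyz":[45,32,-3],"angular":[0,0,-0.156]},{"gripper":-0.1,"xyz":[45,32,-3],"angular":[0,0,-0.156]},{"gripper":-0.1,"xyz":[45,32,-3],"angular":[0,0,-0.156]},{"gripper":-0.1,"xyz":[45,32,-3],"angular":[0,0,-0.156]},{"gripper":-0.1,"xyz":[45,32,-3],"angular":[0,0,-0.156]},{"gripper":-0.1,"xyz":[46,80,-3],"angular":[0,0,-0.156]},{"gripper":-0.1,"xyz":[46,80,-3],"angular":[0,0,-0.156]},{"gripper":-0.1,"xyz":[46,80,-3],"angular":[0,0,-0.156]}]}}

```text
clock: 1.35
position: [428.9, 57.1, 256.9]
ee_rot: [0.997, -0.077, -0.0, 0.0]
contact_force: [0.9, -0.1, -0.3]
gripper_width: 38.5
```

Run:
```python
from h import *
go(380,-325,250,-.155)
```

```text
t 1.35 pos [428.9  57.1 256.9] q [ 0.51  0.03 -0.39 -0.   -1.15  0.91] F [ 0.9 -0.1 -0.3] w 38.5
  xyz cm [ 1.05 38.5   0.7 ] ang [0.    0.    0.001]
```

Call:
{"method": "move_arm", "body": {"moves": [{"gripper":-0.1,"xyz":[1,38.5,0.7]},{"gripper":-0.1,"xyz":[1,38.5,0.7]},{"gripper":-0.1,"xyz":[1,38.5,0.7]},{"gripper":-0.1,"xyz":[1,38.5,0.7]},{"gripper":-0.1,"xyz":[1,38.5,0.7]},{"gripper":-0.1,"xyz":[1,38.5,0.7]},{"gripper":-0.1,"xyz":[1,38.5,0.7]},{"gripper":-0.1,"xyz":[1,38.5,0.7]}]}}

```text
invalid input
```

Run:
```python
from h import *
go(390,-330,250,-.155)
c=arm.get_calibration("wrist");im,d=arm.get_image("wrist");cv2.imwrite("pics/w1.png",im);np.save("w1.npy",d)
import pickle;pickle.dump(c,open("w1.pkl","wb"))
print(-np.array(c["R"]).T@np.array(c["t"]).ravel(),proj(c,[390,-330,50]),proj(c,[471,-342,8]))
```

```text
t 1.35 pos [428.9  57.1 256.9] q [ 0.51  0.03 -0.39 -0.   -1.15  0.91] F [ 0.9 -0.1 -0.3] w 38.5
  xyz cm [ 2.11 38.84  0.7 ] ang [0.    0.    0.001]
[493.28592111  47.11179426 399.44003001] [652.93925188 154.37661121] [633.05767864  75.27350936]
```

View pics/w1.png

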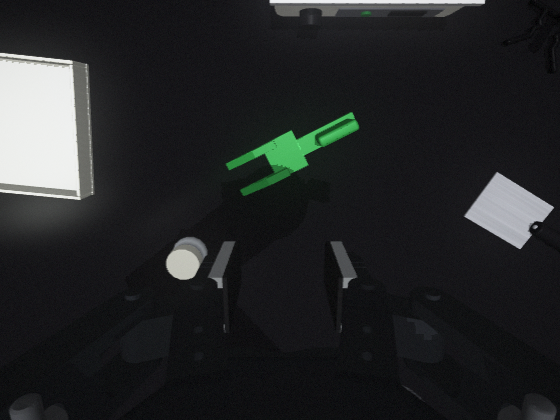

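The move was refused because `angular` was missing, so that view shows only the green decoy in front of the gripper. I'll repeat the move with `angular`. The wrist camera looks ahead along tool +x.

Call:
{"method": "move_arm", "body": {"moves": [{"gripper":-0.1,"xyz":[1,38.5,0.7],"angular":[0,0,0]},{"gripper":-0.1,"xyz":[1,38.5,0.7],"angular":[0,0,0]},{"gripper":-0.1,"xyz":[1,38.5,0.7],"angular":[0,0,0]},{"gripper":-0.1,"xyz":[1,38.5,0.7],"angular":[0,0,0]},{"gripper":-0.1,"xyz":[1,38.5,0.7],"angular":[0,0,0]},{"gripper":-0.1,"xyz":[1,38.5,0.7],"angular":[0,0,0]},{"gripper":-0.1,"xyz":[1,38.5,0.7],"angular":[0,0,0]},{"gripper":-0.1,"xyz":[1,38.5,0.7],"angular":[0,0,0]}]}}

```text
clock: 2.4
position: [379.7, -323.1, 249.5]
ee_rot: [0.997, -0.078, -0.001, -0.0]
contact_force: [0.9, -0.1, 0.1]
gripper_width: 38.5
```

Run:
```python
from h import *
import pickle
go(390,-330,250,-.155)
c=arm.get_calibration("wrist");im,d=arm.get_image("wrist");cv2.imwrite("pics/w2.png",im);np.save("w2.npy",d)
pickle.dump(c,open("w2.pkl","wb"))
print(-np.array(c["R"]).T@np.array(c["t"]).ravel(),proj(c,[390,-330,50]),proj(c,[471,-342,8]))
```

```text
t 2.4 pos [ 379.7 -323.1  249.5] q [-0.38  0.16 -0.26 -0.   -1.15  1.79] F [ 0.9 -0.1  0.1] w 38.5
  xyz cm [ 1.13  0.52 -0.05] ang [-0.001  0.001 -0.002]
[ 444.18147564 -333.36187951  391.9749192 ] [287.03623469 164.98539704] [286.00059317  84.16665545]
```

View pics/w2.png

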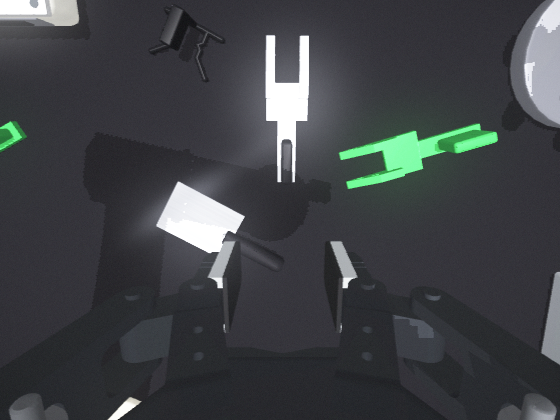

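The wedge is directly ahead in the wrist view, with its slot root at (287,84) and the fin at (287,155). The spatula is at (235,235) and the gripper must stay clear of it. Next I'll measure.

Run:
```python
from h import *
import pickle
c=pickle.load(open("w2.pkl","rb"));im=cv2.imread("pics/w2.png");d=np.load("w2.npy");P=cloud(c,d)
z=P[...,2]
m=np.zeros(z.shape,bool);m[115:195,270:305]=1
f=P[m&(z>46)&(z<56)];print("fin",len(f),f.mean(0),cv2.minAreaRect(f[:,:2].astype(np.float32)))
g=im.min(2)>130
m[:]=0;m[30:190,260:312]=1
for z0,v0,v1 in((8,86,118),(8,122,185)):
    ys,xs=np.where(g&m);k=(ys>=v0)&(ys<v1)
    Q=np.array([ray(c,u,v,z0)[:2] for u,v in zip(xs[k],ys[k])],np.float32);print(cv2.minAreaRect(Q))
# prong midline by rows
for v in range(38,84,6):
    xs=np.where(g[v,255:315])[0]+255
    if len(xs): print(v,xs.min(),xs.max(),ray(c,(xs.min()+xs.max())/2,v,8)[:2].round(1))
print("root",ray(c,287,83.5,8),"end",ray(c,287,182,8),"tip",ray(c,287,35.5,2.5))
m[:]=0;m[200:275,160:290]=1
print("spatula max z", np.percentile(z[m&(d>0)],[50,95,99]), P[268,280],P[237,232])
```

```text
fin 492 [ 392.38809166 -329.86266219   49.36876597] ((391.7947082519531, -329.838623046875), (11.588882446289062, 43.08466339111328), 80.94065856933594)
((452.86553955078125, -339.72222900390625), (47.24721145629883, 32.755958557128906), 80.9942626953125)
((398.1184387207031, -330.73382568359375), (20.760223388671875, 67.427001953125), 80.75807189941406)
38 266 308 [ 516.2 -350.1]
44 266 308 [ 510.5 -349.2]
50 266 308 [ 504.7 -348.3]
56 266 308 [ 498.9 -347.4]
62 266 308 [ 493.  -346.5]
68 265 308 [ 487.2 -345.1]
74 265 308 [ 481.2 -344.1]
80 265 308 [ 475.1 -343.2]
root [ 471.50762235 -343.17906243    8.        ] end [ 363.48995042 -326.47393276    8.        ] tip [ 519.67465695 -350.70826877    2.5       ]
spatula max z [  1.6891225  271.4950414  282.62452354] [ 260.88951673 -301.7710195    18.83656826] [ 308.7438682  -250.92683724   15.65327282]
```

Call:
{"method": "move_arm", "body": {"moves": [{"gripper":-0.1,"xyz":[1.28,0.48,6],"angular":[0,0,0.003]},{"gripper":-0.1,"xyz":[1.28,0.48,12],"angular":[0,0,0.003]},{"gripper":-0.1,"xyz":[1.28,0.48,18],"angular":[0,0,0.003]},{"gripper":-0.1,"xyz":[1.28,0.48,21.5],"angular":[0,0,0.003]},{"gripper":-0.1,"xyz":[1.28,0.48,23.1],"angular":[0,0,0.003]},{"gripper":-0.1,"xyz":[1.28,0.48,23.1],"angular":[0,0,0.003]},{"gripper":-1,"xyz":[1.28,0.48,23.1],"angular":[0,0,0.003]},{"gripper":-1,"xyz":[1.28,0.48,23.1],"angular":[0,0,0.003]},{"gripper":-1,"xyz":[1.28,0.48,23.1],"angular":[0,0,0.003]}]}}

```text
clock: 3.58
position: [393.2, -329.8, 20.6]
ee_rot: [0.997, -0.078, 0.002, 0.001]
contact_force: [0.9, 1.8, 5.6]
gripper_width: 10.8
```

Run:
```python
from h import *
go(391.6,-329.9,18,-.158)
```

```text
t 3.58 pos [ 393.2 -329.8   20.6] q [-0.38  0.46 -0.52  0.   -0.59  1.79] F [0.9 1.8 5.6] w 10.8
  xyz cm [-0.16  0.03  0.26] ang [ 0.001 -0.003  0.001]
```

Run:
```python
from h import *
go(391.6,-329.9,170,-.158);go(466,-89,140,.13)
```

```text
t 3.58 pos [ 393.2 -329.8   20.6] q [-0.38  0.46 -0.52  0.   -0.59  1.79] F [0.9 1.8 5.6] w 10.8
  xyz cm [ -0.12   0.04 -14.94] ang [ 0.001 -0.003  0.001]
t 3.58 pos [ 393.2 -329.8   20.6] q [-0.38  0.46 -0.52  0.   -0.59  1.79] F [0.9 1.8 5.6] w 10.8
  xyz cm [  3.46 -24.92 -11.95] ang [ 0.001 -0.003 -0.287]
```

Call:
{"method": "move_arm", "body": {"moves": [{"gripper":-1,"xyz":[0,0,-5],"angular":[0,0,0]},{"gripper":-1,"xyz":[0,0,-10],"angular":[0,0,0]},{"gripper":-1,"xyz":[0,0,-14],"angular":[0,0,0]},{"gripper":-1,"xyz":[0.7,-5,-13.5],"angular":[0,0,-0.06]},{"gripper":-1,"xyz":[1.4,-10,-13],"angular":[0,0,-0.12]},{"gripper":-1,"xyz":[2.1,-15,-12.5],"angular":[0,0,-0.18]},{"gripper":-1,"xyz":[2.8,-20,-12.2],"angular":[0,0,-0.24]},{"gripper":-1,"xyz":[3.2,-23.5,-12],"angular":[0,0,-0.287]},{"gripper":-1,"xyz":[3.5,-24.9,-12],"angular":[0,0,-0.287]},{"gripper":-1,"xyz":[3.5,-24.9,-12],"angular":[0,0,-0.287]}]}}

```text
clock: 4.82
position: [465.4, -88.8, 138.9]
ee_rot: [0.998, 0.065, -0.001, -0.0]
contact_force: [-1.3, 0.4, -2.9]
gripper_width: 11.2
```

Run:
```python
from h import *
import pickle
go(466,-89,140,.13)
c=arm.get_calibration("wrist");im,d=arm.get_image("wrist");cv2.imwrite("pics/w3.png",im);np.save("w3.npy",d)
pickle.dump(c,open("w3.pkl","wb"))
print(proj(c,[664,-63,70]),proj(c,[664,-63,123]))
```

```text
t 4.83 pos [465.4 -88.8 138.9] q [ 0.16  0.23 -0.48 -0.   -0.86  1.55] F [-1.3  0.4 -2.9] w 11.2
  xyz cm [ 0.05  0.03 -0.11] ang [-0.     0.001 -0.   ]
[ 282.30407044 -166.17851993] [ 282.50253082 -286.765927  ]
```

View pics/w3.png

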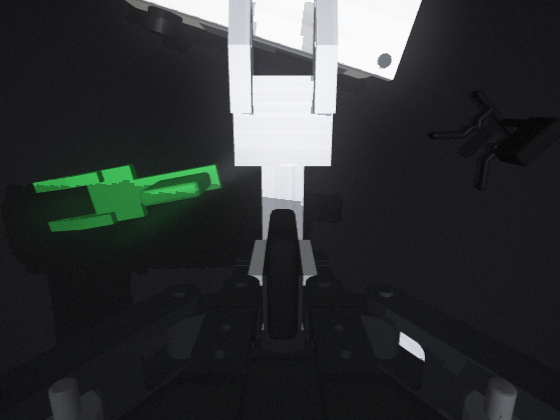

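The wedge is held level and centred. The clip is out of view, so I'll shift up and to the side to see it past the wedge.

Run:
```python
from h import *
go(602,25,220,.13)
```

```text
t 4.88 pos [465.2 -89.4 138.9] q [ 0.15  0.23 -0.48 -0.   -0.86  1.55] F [-0.9  0.6 -3.6] w 11.1
  xyz cm [15.02 -9.59 -8.13] ang [-0.     0.001 -0.001]
```

Call:
{"method": "move_arm", "body": {"moves": [{"gripper":-1,"xyz":[2,-2,-5],"angular":[0,0,0]},{"gripper":-1,"xyz":[6,-5,-8],"angular":[0,0,0]},{"gripper":-1,"xyz":[10,-7,-8],"angular":[0,0,0]},{"gripper":-1,"xyz":[14,-9,-8],"angular":[0,0,0]},{"gripper":-1,"xyz":[15,-9.6,-8],"angular":[0,0,0]},{"gripper":-1,"xyz":[15,-9.6,-8],"angular":[0,0,0]},{"gripper":-1,"xyz":[15,-9.6,-8],"angular":[0,0,0]}]}}

```text
clock: 5.75
position: [601.0, 24.1, 219.0]
ee_rot: [0.998, 0.064, -0.001, 0.0]
contact_force: [-0.8, 0.3, -2.8]
gripper_width: 11.6
```

Run:
```python
from h import *
import pickle
go(602,25,220,.13)
c=arm.get_calibration("wrist");im,d=arm.get_image("wrist");cv2.imwrite("pics/w4.png",im);np.save("w4.npy",d)
pickle.dump(c,open("w4.pkl","wb"))
print(proj(c,[664,-63,70]),proj(c,[664,-63,123]))
```

```text
t 5.75 pos [601.   24.1 219. ] q [ 0.31  0.35 -0.07 -0.   -1.15  1.39] F [-0.8  0.3 -2.8] w 11.6
  xyz cm [ 0.11 -0.08 -0.1 ] ang [ 0.     0.001 -0.002]
[392.6650498  127.39979036] [416.91511048 131.08934366]
```

View pics/w4.png

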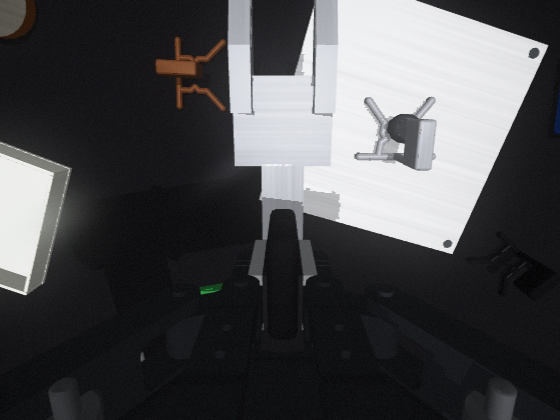

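The clip is clearly visible: bar end at (358,156), jaw feet at (370,101) and (432,101), tab at (424,147). I'll measure from the depth image.

Run:
```python
from h import *
import pickle
c=pickle.load(open("w4.pkl","rb"));im=cv2.imread("pics/w4.png");d=np.load("w4.npy");P=cloud(c,d)
z=P[...,2];m=np.zeros(z.shape,bool);m[85:180,350:445]=1
pl=P[60:80,400:500].reshape(-1,3);print("platform z",np.median(pl[:,2]))
t=P[m&(z>131)&(z<142)];print("tab",len(t),t.mean(0),cv2.minAreaRect(t[:,:2].astype(np.float32)))
s=P[m&(z>98)&(z<104)];print("spindle top",len(s),s.mean(0),cv2.minAreaRect(s[:,:2].astype(np.float32)))
g=im.min(2)
a=np.radians(0);k=m&(z>76)&(z<84)
C=P[k];print("bar/jaw",len(C))
X=np.array([np.cos(.13),np.sin(.13)]);Y=np.array([-X[1],X[0]])
q=np.c_[(C[:,:2]-[664,-63])@X,(C[:,:2]-[664,-63])@Y]
b=q[(q[:,0]<-8)&(q[:,0]>-26)];print("bar",len(b),b.min(0),b.max(0),np.polyfit(b[:,1],b[:,0],1))
f=q[q[:,0]>14]
for sg in(1,-1):
    j=f[f[:,1]*sg>0];print("jaw",sg,len(j),j[np.argmax(j[:,0])],j[np.argmax(j[:,1]*sg)])
# wedge in hand
w=P[0:215,225:345].reshape(-1,3);p=arm.read_state()["position"]
r=np.c_[(w[:,:2]-p[:2])@X,(w[:,:2]-p[:2])@Y,w[:,2]-p[2]]
r=r[(r[:,2]>-40)&(r[:,2]<10)]
for x0 in range(25,130,15):
    e=r[abs(r[:,0]-x0)<4]
    if len(e): print(x0,e[:,1].min().round(1),e[:,1].max().round(1),np.median(e[:,2]).round(1))
top=[r[(abs(r[:,1]-y)<4)&(r[:,2]>-18)] for y in(0,)]
print("block/shank max x at y~0",r[(abs(r[:,1])<6)][:,0].max())
```

```text
platform z 70.10986054109951
tab 968 [656.00440579 -64.83616084 135.47088432] ((655.4058837890625, -65.90852355957031), (33.59846115112305, 12.519684791564941), 7.000233173370361)
spindle top 311 [664.56329579 -60.11584578 100.27114064] ((657.96826171875, -60.633140563964844), (15.284557342529297, 36.21897888183594), 82.85596466064453)
bar/jaw 971
bar 428 [-25.9620499  -35.52360595] [-8.03379106 31.88511039] [ -0.02787027 -19.85928303]
jaw 1 120 [24.56916277 22.94258521] [22.17216879 26.66543215]
jaw -1 124 [ 24.41072874 -25.56457742] [ 23.60213899 -29.42110148]
25 -10.1 9.8 -13.1
40 -22.5 22.2 -13.2
55 -22.9 22.1 -13.3
70 -23.0 22.2 -12.6
85 -23.1 22.3 -6.1
100 -22.9 22.1 -9.2
115 -14.3 13.0 -20.9
block/shank max x at y~0 80.37352059482909
```

Lateral centre is about -1.7 mm off the nominal point, with clip yaw about 0.135. The wedge in hand is centred, with its underside about 21.3 mm below the TCP. I'll stage it behind the bar.

Run:
```python
from h import *
go(500.7,-86.5,110,.135);go(500.7,-86.5,93.5,.135)
```

```text
t 5.8 pos [601.1  24.2 219.3] q [ 0.31  0.35 -0.07 -0.   -1.15  1.39] F [-1.6 -1.5 -3. ] w 11.3
  xyz cm [-11.36   9.7   10.94] ang [ 0.     0.001 -0.007]
t 5.8 pos [601.1  24.2 219.3] q [ 0.31  0.35 -0.07 -0.   -1.15  1.39] F [-1.6 -1.5 -3. ] w 11.3
  xyz cm [-11.36   9.7   12.59] ang [ 0.     0.001 -0.007]
```

Call:
{"method": "move_arm", "body": {"moves": [{"gripper":-1,"xyz":[-5,4,0],"angular":[0,0,-0.007]},{"gripper":-1,"xyz":[-9,8,0],"angular":[0,0,-0.007]},{"gripper":-1,"xyz":[-11.4,9.7,2],"angular":[0,0,-0.007]},{"gripper":-1,"xyz":[-11.4,9.7,6],"angular":[0,0,-0.007]},{"gripper":-1,"xyz":[-11.4,9.7,9],"angular":[0,0,-0.007]},{"gripper":-1,"xyz":[-11.4,9.7,11.5],"angular":[0,0,-0.007]},{"gripper":-1,"xyz":[-11.4,9.7,12.4],"angular":[0,0,-0.007]},{"gripper":-1,"xyz":[-11.4,9.7,12.4],"angular":[0,0,-0.007]},{"gripper":-1,"xyz":[-11.4,9.7,12.4],"angular":[0,0,-0.007]}]}}

```text
clock: 6.92
position: [502.5, -85.6, 96.5]
ee_rot: [0.998, 0.068, 0.001, 0.0]
contact_force: [-0.2, 0.4, -3.0]
gripper_width: 10.8
```

Run:
```python
from h import *
import pickle
go(500.7,-86.5,91.3,.135)
c=arm.get_calibration("wrist");im,d=arm.get_image("wrist");cs=arm.get_calibration("side");i2,d2=arm.get_image("side")
cv2.imwrite("pics/w5.png",im);cv2.imwrite("pics/s5.png",i2)
u,v=proj(cs,[640,-65,80]).astype(int);print(u,v)
a=cv2.resize(im[0:210,140:420],(560,420));b=cv2.resize(i2[v-50:v+50,u-60:u+60],(504,420),interpolation=cv2.INTER_CUBIC)
cv2.imwrite("pics/c5.png",cv2.resize(np.hstack([a,b]),None,fx=.75,fy=.75))
P=cloud(c,d);p=arm.read_state()["position"]
X=np.array([np.cos(.135),np.sin(.135)])
w=P.reshape(-1,3);r=np.c_[(w[:,:2]-p[:2])@X,(w[:,:2]-p[:2])@[-X[1],X[0]],w[:,2]]
for x0 in(30,50,68,90,105,115):
    e=r[(abs(r[:,0]-x0)<3)&(abs(r[:,1])<22)&(r[:,2]>60)&(r[:,2]<120)]
    print(x0,len(e),np.percentile(e[:,2],[2,50,98]).round(1) if len(e) else "")
```

```text
t 6.92 pos [502.5 -85.6  96.5] q [ 0.15  0.34 -0.45  0.   -0.78  1.56] F [-0.2  0.4 -3. ] w 10.8
  xyz cm [-0.19  0.07  0.52] ang [ 0.    -0.003  0.001]
253 194
30 517 [82.4 83.7 85. ]
50 1265 [82.5 83.8 85. ]
68 1456 [82.6 84.4 92.3]
90 1565 [68.7 71.1 92.2]
105 1561 [68.7 70.8 87.8]
115 301 [68.5 69.9 71.3]
```

View pics/c5.png

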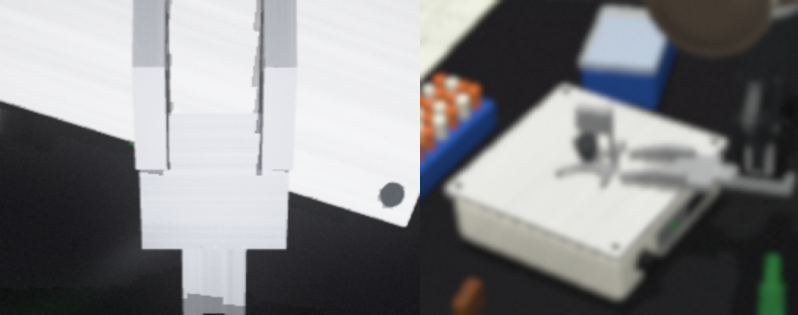

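The wedge hovers about 5 mm above the platform, in line with the bar. I'll lower it onto the platform gently.

Call:
{"method": "move_arm", "body": {"moves": [{"gripper":-1,"xyz":[0,0,0.2],"angular":[0,0,0]},{"gripper":-1,"xyz":[0,0,0.35],"angular":[0,0,0]},{"gripper":-1,"xyz":[0,0,0.35],"angular":[0,0,0]},{"gripper":-1,"xyz":[0,0,0.35],"angular":[0,0,0]}]}}

```text
clock: 7.52
position: [501.6, -85.5, 91.6]
ee_rot: [0.998, 0.068, -0.0, 0.0]
contact_force: [-0.5, -0.9, -2.5]
gripper_width: 11.5
```

Call:
{"method": "move_arm", "body": {"moves": [{"gripper":-1,"xyz":[0,0,0.06],"angular":[0,0,0]},{"gripper":-1,"xyz":[0,0,0.12],"angular":[0,0,0]},{"gripper":-1,"xyz":[0,0,0.12],"angular":[0,0,0]}]}}

```text
clock: 7.9
position: [501.9, -85.5, 90.7]
ee_rot: [0.998, 0.068, 0.0, 0.0]
contact_force: [-0.5, -1.0, -0.5]
gripper_width: 10.9
```

Call:
{"method": "move_arm", "body": {"moves": [{"gripper":-1,"xyz":[0.2,0.08,0.03],"angular":[0,0,0]},{"gripper":-1,"xyz":[0.6,0.08,0.03],"angular":[0,0,0]},{"gripper":-1,"xyz":[1.0,0.08,0.03],"angular":[0,0,0]},{"gripper":-1,"xyz":[1.4,0.08,0.03],"angular":[0,0,0]},{"gripper":-1,"xyz":[1.8,0.08,0.03],"angular":[0,0,0]},{"gripper":-1,"xyz":[2.2,0.08,0.03],"angular":[0,0,0]}]}}

```text
clock: 8.65
position: [523.8, -83.5, 90.6]
ee_rot: [0.998, 0.068, -0.0, 0.0]
contact_force: [-2.8, 0.3, 5.2]
gripper_width: 11.2
```

Run:
```python
from h import *
s=arm.read_state();print(s["wrist_torque"].round(2));go(664.2-88.4*.991,-64.3-88.4*.1346,90.7,.135)
c=arm.get_calibration("wrist");im,d=arm.get_image("wrist")
cv2.imwrite("pics/w6.png",cv2.resize(im[0:260,100:460],(720,520)));np.save("w6.npy",d)
```

```text
[-0.05  0.63  0.04]
t 8.65 pos [523.8 -83.5  90.6] q [ 0.15  0.38 -0.41  0.   -0.79  1.56] F [-2.8  0.3  5.2] w 11.2
  xyz cm [ 5.33 -0.   -0.01] ang [0.    0.    0.001]
```

View pics/w6.png

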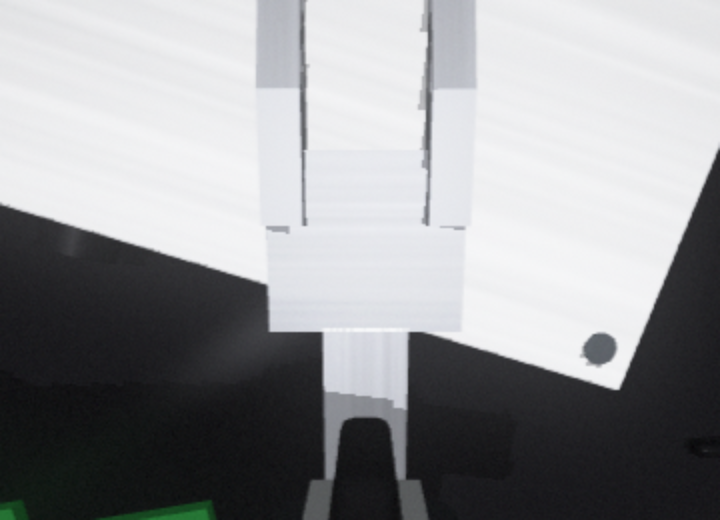

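The wedge lies flat on the platform and its tips should now be under the bar (5 N down, 3 N back). Continuing in small steps.

Call:
{"method": "move_arm", "body": {"moves": [{"gripper":-1,"xyz":[0.4,0,0],"angular":[0,0,0]},{"gripper":-1,"xyz":[0.8,0,0],"angular":[0,0,0]},{"gripper":-1,"xyz":[1.2,0,0],"angular":[0,0,0]}]}}

```text
clock: 9.07
position: [534.9, -82.0, 90.6]
ee_rot: [0.998, 0.068, -0.001, 0.0]
contact_force: [-4.8, -0.9, 6.7]
gripper_width: 11.2
```

Call:
{"method": "move_arm", "body": {"moves": [{"gripper":-1,"xyz":[0.4,0,0],"angular":[0,0,0]},{"gripper":-1,"xyz":[0.8,0,0],"angular":[0,0,0]},{"gripper":-1,"xyz":[1.2,0,0],"angular":[0,0,0]}]}}

```text
clock: 9.45
position: [547.0, -80.3, 90.6]
ee_rot: [0.998, 0.068, -0.001, 0.0]
contact_force: [-4.9, -0.6, 6.9]
gripper_width: 11.2
```

Run:
```python
from h import *
go(664.2-88.4*.991,-64.3-88.4*.1346,90.7,.135)
c=arm.get_calibration("side");im,d=arm.get_image("side");u,v=proj(c,[650,-65,90]).astype(int)
cv2.imwrite("pics/s7.png",cv2.resize(im[v-50:v+50,u-60:u+60],(720,600),interpolation=cv2.INTER_CUBIC))
```

```text
t 9.45 pos [547.  -80.3  90.6] q [ 0.15  0.41 -0.35  0.   -0.81  1.56] F [-4.9 -0.6  6.9] w 11.2
  xyz cm [ 2.99 -0.   -0.01] ang [0.    0.001 0.001]
```

View pics/s7.png

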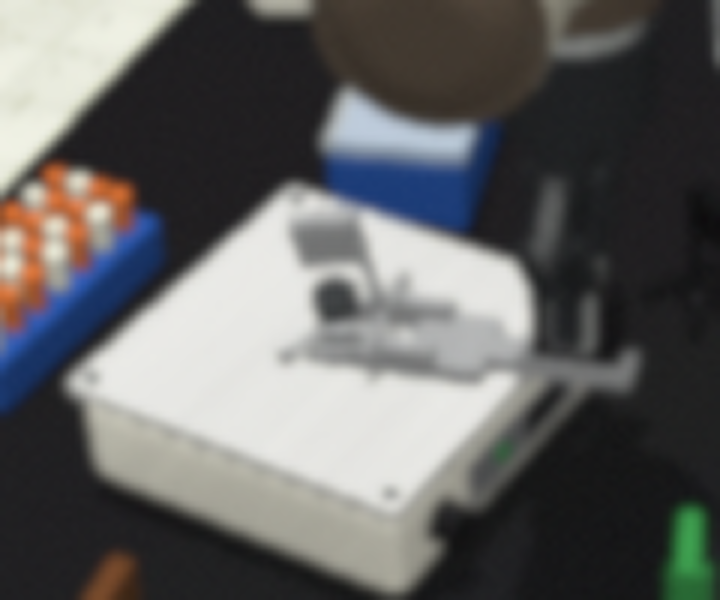

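The clip is tilting up on the ramps as expected, and forces are low. Continuing.

Call:
{"method": "move_arm", "body": {"moves": [{"gripper":-1,"xyz":[0.35,0,0],"angular":[0,0,0]},{"gripper":-1,"xyz":[0.7,0,0],"angular":[0,0,0]},{"gripper":-1,"xyz":[1.0,0,0],"angular":[0,0,0]}]}}

```text
clock: 9.88
position: [556.5, -79.0, 90.6]
ee_rot: [0.998, 0.068, -0.001, 0.0]
contact_force: [-4.6, -0.5, 7.9]
gripper_width: 10.9
```

Call:
{"method": "move_arm", "body": {"moves": [{"gripper":-1,"xyz":[0.3,0,0],"angular":[0,0,0]},{"gripper":-1,"xyz":[0.6,0,0],"angular":[0,0,0]},{"gripper":-1,"xyz":[0.8,0,0],"angular":[0,0,0]}]}}

```text
clock: 10.25
position: [564.4, -78.0, 90.6]
ee_rot: [0.998, 0.068, -0.001, 0.0]
contact_force: [-4.3, -0.2, 7.7]
gripper_width: 11.1
```

Call:
{"method": "move_arm", "body": {"moves": [{"gripper":-1,"xyz":[0.2,0,0],"angular":[0,0,0]},{"gripper":-1,"xyz":[0.4,0,0],"angular":[0,0,0]}]}}

```text
clock: 10.5
position: [568.4, -77.4, 90.6]
ee_rot: [0.998, 0.068, -0.001, 0.0]
contact_force: [-4.7, -1.3, 7.2]
gripper_width: 11.3
```

Call:
{"method": "move_arm", "body": {"moves": [{"gripper":-1,"xyz":[0.15,0,0],"angular":[0,0,0]},{"gripper":-1,"xyz":[0.3,0,0],"angular":[0,0,0]}]}}

```text
clock: 10.75
position: [571.9, -76.8, 90.6]
ee_rot: [0.998, 0.068, -0.0, 0.0]
contact_force: [-2.6, -0.7, 5.8]
gripper_width: 11.1
```

Call:
{"method": "move_arm", "body": {"moves": [{"gripper":-1,"xyz":[0.1,0,0],"angular":[0,0,0]},{"gripper":-1,"xyz":[0.2,0,0],"angular":[0,0,0]}]}}

```text
clock: 11.0
position: [574.2, -76.5, 90.6]
ee_rot: [0.998, 0.068, 0.0, 0.0]
contact_force: [-3.4, -0.0, 5.9]
gripper_width: 11.4
```

Run:
```python
from h import *
go(664.2-88.4*.991,-64.3-88.4*.1346,90.7,.135)
for n,(w,h) in {"side":(60,50)}.items():
    c=arm.get_calibration(n);im,d=arm.get_image(n);u,v=proj(c,[650,-65,90]).astype(int)
    cv2.imwrite("pics/s8.png",cv2.resize(im[v-h:v+h,u-w:u+w],(720,600),interpolation=cv2.INTER_CUBIC))
```

```text
t 11.0 pos [574.2 -76.5  90.6] q [ 0.15  0.45 -0.29  0.   -0.84  1.56] F [-3.4 -0.   5.9] w 11.4
  xyz cm [ 0.24  0.   -0.01] ang [ 0.    -0.     0.001]
```

Call:
{"method": "move_arm", "body": {"moves": [{"gripper":-1,"xyz":[0.1,0,0],"angular":[0,0,0]},{"gripper":-1,"xyz":[0.15,0,0],"angular":[0,0,0]}]}}

```text
clock: 11.3
position: [575.7, -76.3, 90.6]
ee_rot: [0.998, 0.068, 0.0, 0.0]
contact_force: [-1.8, -1.0, 4.7]
gripper_width: 11.1
```

Call:
{"method": "move_arm", "body": {"moves": [{"gripper":-1,"xyz":[0.1,0,0],"angular":[0,0,0]}]}}

```text
clock: 11.42
position: [576.7, -76.2, 90.6]
ee_rot: [0.998, 0.068, 0.0, 0.0]
contact_force: [-2.5, -0.1, 5.7]
gripper_width: 11.0
```

Call:
{"method": "move_arm", "body": {"moves": [{"gripper":-1,"xyz":[0.1,0,0],"angular":[0,0,0]}]}}

```text
clock: 11.55
position: [577.1, -76.1, 90.6]
ee_rot: [0.998, 0.068, -0.001, 0.0]
contact_force: [-5.5, -0.0, 7.6]
gripper_width: 11.4
```

Call:
{"method": "move_arm", "body": {"moves": [{"gripper":-1,"xyz":[0.07,0,0],"angular":[0,0,0]},{"gripper":-1,"xyz":[0.07,0,0],"angular":[0,0,0]}]}}

```text
clock: 11.8
position: [577.2, -76.1, 90.6]
ee_rot: [0.998, 0.068, -0.001, 0.0]
contact_force: [-5.6, -0.4, 7.5]
gripper_width: 11.2
```

Run:
```python
from h import *
go(664.2-88.4*.991,-64.3-88.4*.1346,90.7,.135)
out=[]
for n,(w,h) in {"side":(60,50),"top":(36,30)}.items():
    c=arm.get_calibration(n);im,d=arm.get_image(n);u,v=proj(c,[650,-65,90]).astype(int)
    out.append(cv2.resize(im[v-h:v+h,u-w:u+w],(400,333),interpolation=cv2.INTER_CUBIC))
cv2.imwrite("pics/s9.png",np.hstack(out))
```

```text
t 11.8 pos [577.2 -76.1  90.6] q [ 0.15  0.45 -0.28  0.   -0.84  1.56] F [-5.6 -0.4  7.5] w 11.2
  xyz cm [-0.06  0.   -0.01] ang [0.    0.002 0.001]
```

View pics/s9.png

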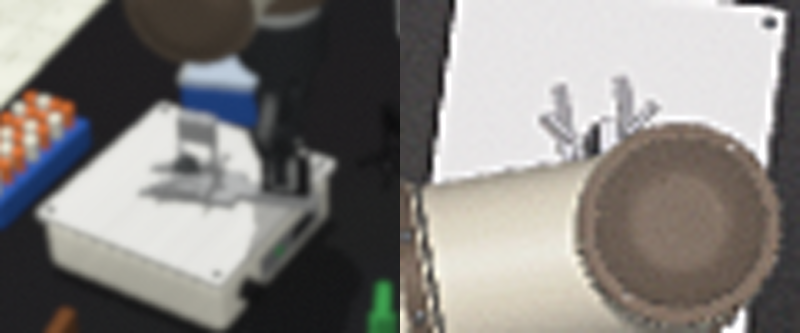

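The wedge is home: it stopped advancing at 577.2 with force rising, which matches the predicted 576.6, and the clip is up. I'll release the fin and rise to look at the tab.

Call:
{"method": "move_arm", "body": {"moves": [{"gripper":-1,"xyz":[0,0,0],"angular":[0,0,0]},{"gripper":-0.1,"xyz":[0,0,0],"angular":[0,0,0]},{"gripper":-0.1,"xyz":[0,0,0],"angular":[0,0,0]},{"gripper":-0.1,"xyz":[0,0,0],"angular":[0,0,0]},{"gripper":-0.1,"xyz":[0,0,-4],"angular":[0,0,0]},{"gripper":-0.1,"xyz":[0,0,-10],"angular":[0,0,0]},{"gripper":-0.1,"xyz":[0.5,0,-14],"angular":[0,0,0]},{"gripper":-0.1,"xyz":[1.5,0,-14],"angular":[0,0,0]},{"gripper":-0.1,"xyz":[1.5,0,-14],"angular":[0,0,0]},{"gripper":-0.1,"xyz":[1.5,0,-14],"angular":[0,0,0]}]}}

```text
clock: 13.15
position: [592.1, -73.8, 228.3]
ee_rot: [0.998, 0.068, -0.002, -0.0]
contact_force: [-1.2, 0.2, -0.3]
gripper_width: 38.3
```

Run:
```python
from h import *
import pickle
go(664,-65,120,.135)
c=arm.get_calibration("wrist");im,d=arm.get_image("wrist");cv2.imwrite("pics/w10.png",im);np.save("w10.npy",d);pickle.dump(c,open("w10.pkl","wb"))
P=cloud(c,d);z=P[...,2]
u,v=proj(c,[664,-64,145]).astype(int);print(u,v)
m=np.zeros(z.shape,bool);m[max(0,v-60):v+60,u-60:u+60]=1
t=P[m&(z>138)&(z<165)];print("tab",len(t),t.mean(0),t[:,2].min(),t[:,2].max(),cv2.minAreaRect(t[:,:2].astype(np.float32)))
X=np.array([np.cos(.135),np.sin(.135)]);q=(t[:,:2]-[664,-65])@X
print("slope z/x",np.polyfit(q,t[:,2],1), q.min(),q.max())
print("platform",np.median(P[60:100,100:150][...,2]))
```

```text
t 13.15 pos [592.1 -73.8 228.3] q [ 0.15  0.34 -0.07 -0.   -1.17  1.56] F [-1.2  0.2 -0.3] w 38.3
  xyz cm [ 7.28  0.11 10.8 ] ang [-0.     0.004  0.001]
282 98
tab 970 [652.91366008 -65.97949422 147.55878752] 144.8365573577033 149.7572885444866 ((652.5857543945312, -66.0318374633789), (33.716064453125, 11.983774185180664), 4.643435001373291)
slope z/x [2.96254783e-02 1.47888143e+02] -28.17907108660316 5.4362063919645385
platform -0.03534913498367615
```

View pics/w10.png

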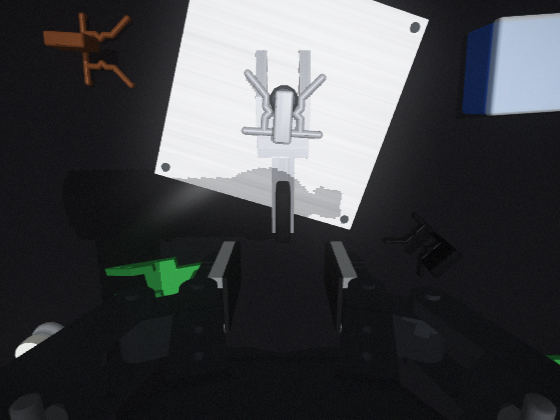

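The clip stands about 12 mm up on the wedge and nearly level, with its tab at (283,117) in front of the spindle at (284,95). I'll check the x bias using the fin, whose position is known.

Run:
```python
from h import *
import pickle
c=pickle.load(open("w10.pkl","rb"));d=np.load("w10.npy");im=cv2.imread("pics/w10.png");P=cloud(c,d);z=P[...,2]
X=np.array([np.cos(.135),np.sin(.135)]);Y=np.array([-X[1],X[0]])
O=np.array([664.8,-64.2])
def rep(n,u0,u1,v0,v1,z0,z1):
    m=np.zeros(z.shape,bool);m[v0:v1,u0:u1]=1
    t=P[m&(z>z0)&(z<z1)]
    q=np.c_[(t[:,:2]-O)@X,(t[:,:2]-O)@Y]
    print(n,len(t),"x",np.percentile(q[:,0],[1,50,99]).round(1),"y",np.percentile(q[:,1],[1,50,99]).round(1),"z",np.percentile(t[:,2],[5,50,95]).round(1))
rep("fin",265,300,165,240,115,126)
rep("block",258,272,139,158,70,90)
rep("barL",242,262,126,138,82,96);rep("barR",302,323,128,140,82,96)
rep("jawL",243,262,66,90,76,100);rep("jawR",306,328,70,90,76,100)
rep("spindle",265,302,80,105,96,108)
rep("tab",270,300,85,150,140,160)
c=arm.get_calibration("top");im,d=arm.get_image("top");u,v=proj(c,[650,-65,90]).astype(int)
a=im[v-50:v+50,u-60:u+60];cv2.imwrite("pics/t11.png",cv2.resize(a,(720,600),interpolation=cv2.INTER_CUBIC))
print(u,v)
```

```text
fin 744 x [-107.9  -87.5  -68.2] y [-6.  -0.3  5.3] z [117.4 119.6 120.9]
block 264 x [-47.7 -39.8 -32. ] y [10.  15.7 21.5] z [76.9 78.  79.2]
barL 157 x [-27.1 -23.7 -20.7] y [17.7 25.1 33.4] z [85.8 90.6 91.9]
barR 168 x [-29.8 -26.8 -22.2] y [-32.5 -22.6 -15.9] z [85.5 90.6 91.9]
jawL 266 x [ 8.2 17.5 27. ] y [17.1 21.7 29.8] z [77.8 91.2 93.1]
jawR 229 x [ 8.2 14.3 23.8] y [-33.3 -24.  -19.1] z [78.4 91.1 93.2]
spindle 206 x [-3.4  4.9 10.8] y [-11.2  -0.3   9.9] z [ 96.9  99.2 101.4]
tab 970 x [-29.  -11.6   3.8] y [-6.5 -0.1  5.8] z [146.  147.6 148.9]
293 161
```

Run:
```python
from h import *
import pickle
X=np.array([np.cos(.135),np.sin(.135)]);Y=np.array([-X[1],X[0]]);O=np.array([664.8,-64.2])
c=arm.get_calibration("top")
f=lambda u,v,z:((ray(c,255+u*75/400,120+v*75/400,z)[:2]-O)@np.c_[X,Y]).round(1)
print("top0 bar",f(155,247,80),f(265,235,80),"feet",f(155,172,74),f(243,155,74),"corners",[f(a,b,70) for a,b in((70,28),(382,70),(342,382),(27,338))])
for w,box,zt in(("w4",(85,180,350,445),(131,142)),("w10",(85,150,240,330),(140,160))):
    k=pickle.load(open(w+".pkl","rb"));d=np.load(w+".npy");P=cloud(k,d);z=P[...,2]
    m=np.zeros(z.shape,bool);m[box[0]:box[1],box[2]:box[3]]=1
    cam=-np.array(k["R"]).T@np.array(k["t"]).ravel();print(w,"cam",cam.round(0))
    t=P[m&(z>zt[0])&(z<zt[1])];q=(t[:,:2]-O)@X;e=(t[:,:2]-O)@Y
    A=np.c_[q,e,np.ones(len(q))];print(" tab plane",np.linalg.lstsq(A,t[:,2],rcond=None)[0].round(3),"x range",np.percentile(q,[1,99]).round(1))
    g=P[40:200,180:440].reshape(-1,3) if w=="w10" else P[20:230,340:520].reshape(-1,3)
    g=g[abs(g[:,2]-70)<2.5];print(" platform plane",np.linalg.lstsq(np.c_[(g[:,:2]-O)@X,(g[:,:2]-O)@Y,np.ones(len(g))],g[:,2],rcond=None)[0].round(4))
    # platform corner dots
    im=cv2.imread(f"pics/{w}.png")
    for u,v in ([(534,52),(448,243)] if w=="w4" else [(415,27),(165,167),(344,219)]):
        print("  dot",(ray(k,u,v,70)[:2]-O).round(1))
for a,b in((82,42),(365,79),(328,364),(42,325)): print("topdot",(ray(c,255+a*75/400,120+b*75/400,70)[:2]-O).round(1))
```

```text
top0 bar [-24.9  33.4] [-28.1 -32.3] feet [20.2 26. ] [ 22.1 -27.5] corners [array([114.6,  62.5]), array([  60.3, -118.4]), array([-121. ,  -64.7]), array([-65.6, 117. ])]
w4 cam [666.  33. 361.]
 tab plane [ 1.00000e-03 -1.43000e-01  1.35555e+02] x range [-25.4   7.2]
 platform plane [-3.00000e-04 -1.10000e-03  7.01027e+01]
  dot [ 72.  -99.4]
  dot [-98.1 -72.9]
w10 cam [657. -65. 371.]
 tab plane [ 3.00000e-02 -1.00000e-03  1.47914e+02] x range [-29.    3.8]
 platform plane [ 1.0000e-04 -1.2000e-03  6.9986e+01]
  dot [ 71.6 -99.4]
  dot [-71.7  98. ]
  dot [-98.7 -72.2]
topdot [96.5 70.3]
topdot [ 70.5 -98.9]
topdot [-100.3  -72.3]
topdot [-73.2  98. ]
```

Run:
```python
from h import *
import pickle
X=np.array([np.cos(.135),np.sin(.135)]);Y=np.array([-X[1],X[0]]);O=np.array([664.8,-64.2])
c=arm.get_calibration("top");k=pickle.load(open("w10.pkl","rb"));T=np.c_[X,Y]
f=lambda u,v,z:((ray(c,257+u*.18,131+v*.18,z)[:2]-O)@T).round(1)
print("t=11.8 top: feet",f(142,117,84),f(257,103,84),"tips",f(160,86,72.5),f(222,78,72.5))
g=lambda u,v,z:((ray(k,u,v,z)[:2]-O)@T).round(1)
print("w10: feet",g(247,72,84),g(324,77,84),"tips",g(262,50,72.5),g(304,50,72.5))
d=np.load("w10.npy");P=cloud(k,d);s=P[...,2]
for n,a in(("L",(64,95,240,268)),("R",(66,95,300,332))):
    q=P[a[0]:a[1],a[2]:a[3]].reshape(-1,3);q=q[(q[:,2]>76)&(q[:,2]<96)&True]
    r=np.c_[(q[:,:2]-O)@T,q[:,2]];i=np.argsort(-abs(r[:,1]))[:25];print(n,r[i].mean(0).round(1))
```

```text
t=11.8 top: feet [19.9 31.1] [ 17.6 -34.8] tips [37.8 17.5] [ 36.9 -18.4]
w10: feet [21.6 28.7] [ 17.8 -33.4] tips [39.8 17. ] [ 39.8 -17.6]
L [20.  28.9 91.4]
R [ 16.7 -32.1  91.7]
```

The measured clip origin sits about 8–10 mm behind the spindle axis, uncomfortably close to the 10 mm limit. The wedge is home and the clip is up, so touching the clip is now allowed. I'll take the tab, ease the clip forward to centre, release it for a moment and re-measure.

Call:
{"method": "move_arm", "body": {"moves": [{"gripper":-0.1,"xyz":[5,0.04,0],"angular":[0,0,0]},{"gripper":-0.1,"xyz":[6.1,0.04,4],"angular":[0,0,0]},{"gripper":-0.1,"xyz":[6.1,0.04,8],"angular":[0,0,0]},{"gripper":-0.1,"xyz":[6.1,0.04,10.5],"angular":[0,0,0]},{"gripper":-0.1,"xyz":[6.1,0.04,11.2],"angular":[0,0,0]},{"gripper":-0.1,"xyz":[6.1,0.04,11.2],"angular":[0,0,0]},{"gripper":-0.1,"xyz":[6.1,0.04,11.2],"angular":[0,0,0]}]}}

```text
clock: 14.12
position: [654.4, -65.9, 119.7]
ee_rot: [0.998, 0.068, 0.001, 0.0]
contact_force: [0.3, 0.5, 0.9]
gripper_width: 38.3
```

Call:
{"method": "move_arm", "body": {"moves": [{"gripper":-1,"xyz":[0,0,0],"angular":[0,0,0]},{"gripper":-1,"xyz":[0,0,0],"angular":[0,0,0]},{"gripper":-1,"xyz":[0,0,0],"angular":[0,0,0]}]}}

```text
clock: 14.5
position: [654.0, -66.0, 119.3]
ee_rot: [0.998, 0.068, 0.001, 0.0]
contact_force: [-0.6, 1.0, 3.3]
gripper_width: 11.0
```

Call:
{"method": "move_arm", "body": {"moves": [{"gripper":-1,"xyz":[0.3,0,0],"angular":[0,0,0]},{"gripper":-1,"xyz":[0.6,0,0],"angular":[0,0,0]},{"gripper":-1,"xyz":[0.8,0,0],"angular":[0,0,0]},{"gripper":-1,"xyz":[0.8,0,0],"angular":[0,0,0]}]}}

```text
clock: 15.0
position: [656.3, -66.0, 118.9]
ee_rot: [0.998, 0.068, -0.006, 0.001]
contact_force: [-11.4, -0.7, 12.6]
gripper_width: 11.3
```

Call:
{"method": "move_arm", "body": {"moves": [{"gripper":-0.1,"xyz":[0,0,0],"angular":[0,0,0]},{"gripper":-0.1,"xyz":[0,0,0],"angular":[0,0,0]},{"gripper":-0.1,"xyz":[0,0,0],"angular":[0,0,0]},{"gripper":-0.1,"xyz":[0,0,-5],"angular":[0,0,0]},{"gripper":-0.1,"xyz":[-3,0,-11],"angular":[0,0,0]},{"gripper":-0.1,"xyz":[-6.9,0,-11.2],"angular":[0,0,0]},{"gripper":-0.1,"xyz":[-6.9,0,-11.2],"angular":[0,0,0]},{"gripper":-0.1,"xyz":[-6.9,0,-11.2],"angular":[0,0,0]}]}}

```text
clock: 16.0
position: [593.5, -74.1, 230.0]
ee_rot: [0.998, 0.068, 0.0, -0.0]
contact_force: [-0.5, -0.1, -0.4]
gripper_width: 38.5
```

```bash
cat > chk.py <<'E'
from h import *
go(664,-65,120,.135)
k=arm.get_calibration("wrist");im,d=arm.get_image("wrist");cv2.imwrite("pics/w12.png",im);P=cloud(k,d)
X=np.array([np.cos(.135),np.sin(.135)]);T=np.c_[X,[-X[1],X[0]]];O=np.array([664.8,-64.2])
r=np.c_[(P.reshape(-1,3)[:,:2]-O)@T,P[...,2].ravel()]
r=r[(abs(r[:,0])<130)&(abs(r[:,1])<45)]
def p(n,x0,x1,y0,y1,z0,z1):
    q=r[(r[:,0]>x0)&(r[:,0]<x1)&(r[:,1]>y0)&(r[:,1]<y1)&(r[:,2]>z0)&(r[:,2]<z1)]
    if len(q): print(n,len(q),"x",np.percentile(q[:,0],[1,50,99]).round(1),"y",np.percentile(q[:,1],[1,99]).round(1),"z",np.percentile(q[:,2],[5,50,95]).round(1))
    else: print(n,"none")
p("tab",-45,45,-25,25,135,165);p("fin",-125,-55,-25,25,112,127)
p("barL",-40,0,20,40,83,100);p("barR",-40,0,-40,-20,83,100)
p("jawL",10,45,24,45,76,100);p("jawR",10,45,-45,-24,76,100)
E
python3 chk.py
```

```text
t 16.0 pos [593.5 -74.1 230. ] q [ 0.15  0.34 -0.06 -0.   -1.17  1.56] F [-0.5 -0.1 -0.4] w 38.5
  xyz cm [ 7.11  0.05 11.  ] ang [-0.    -0.     0.001]
tab 949 x [-27.6 -10.6   6.2] y [-6.6  4.7] z [145.8 147.3 148.5]
fin 781 x [-110.3  -88.1  -68.1] y [-5.7  5.7] z [117.  119.7 121. ]
barL 168 x [-27.8 -23.6  -1. ] y [20.  32.4] z [84.7 89.9 92.1]
barR 231 x [-28.6 -22.9  -0.7] y [-34.1 -20.1] z [84.8 89.2 92. ]
jawL 88 x [10.9 17.  21.6] y [24.  31.2] z [89.  90.9 92.3]
jawR 107 x [10.3 16.3 20.9] y [-32.6 -24.1] z [89.  91.  92.5]
```

The fin hasn't moved and the clip has straightened and shifted 2 mm forward, staying there. I'll do one more nudge without downward load for margin.

Call:
{"method": "move_arm", "body": {"moves": [{"gripper":-0.1,"xyz":[5,0,0],"angular":[0,0,0]},{"gripper":-0.1,"xyz":[6.2,0,4],"angular":[0,0,0]},{"gripper":-0.1,"xyz":[6.2,0,8],"angular":[0,0,0]},{"gripper":-0.1,"xyz":[6.2,0,10.7],"angular":[0,0,0]},{"gripper":-0.1,"xyz":[6.2,0,11.0],"angular":[0,0,0]},{"gripper":-0.1,"xyz":[6.2,0,11.0],"angular":[0,0,0]},{"gripper":-1,"xyz":[6.2,0,11.0],"angular":[0,0,0]},{"gripper":-1,"xyz":[6.2,0,11.0],"angular":[0,0,0]},{"gripper":-1,"xyz":[6.2,0,11.0],"angular":[0,0,0]}]}}

```text
clock: 17.18
position: [655.4, -65.8, 121.8]
ee_rot: [0.998, 0.068, 0.002, 0.0]
contact_force: [-0.6, 1.0, 4.1]
gripper_width: 10.9
```

Call:
{"method": "move_arm", "body": {"moves": [{"gripper":-1,"xyz":[0.4,0,-0.1],"angular":[0,0,0]},{"gripper":-1,"xyz":[0.8,0,-0.1],"angular":[0,0,0]},{"gripper":-1,"xyz":[1.1,0,-0.1],"angular":[0,0,0]}]}}

```text
clock: 17.55
position: [659.6, -65.5, 121.8]
ee_rot: [0.998, 0.068, -0.007, 0.001]
contact_force: [-15.6, -0.7, 13.4]
gripper_width: 10.9
```

Call:
{"method": "move_arm", "body": {"moves": [{"gripper":-0.1,"xyz":[-0.5,0,0],"angular":[0,0,0]},{"gripper":-0.1,"xyz":[-0.5,0,0],"angular":[0,0,0]},{"gripper":-0.1,"xyz":[-0.5,0,0],"angular":[0,0,0]},{"gripper":-0.1,"xyz":[-0.5,0,-5],"angular":[0,0,0]},{"gripper":-0.1,"xyz":[-4,0,-11],"angular":[0,0,0]},{"gripper":-0.1,"xyz":[-7.3,0,-10.9],"angular":[0,0,0]},{"gripper":-0.1,"xyz":[-7.3,0,-10.9],"angular":[0,0,0]},{"gripper":-0.1,"xyz":[-7.3,0,-10.9],"angular":[0,0,0]}]}}

```text
clock: 18.55
position: [593.5, -74.1, 229.9]
ee_rot: [0.998, 0.068, 0.0, -0.0]
contact_force: [-0.4, 0.5, 0.4]
gripper_width: 38.5
```

```bash
python3 chk.py
```

```text
t 18.55 pos [593.5 -74.1 229.9] q [ 0.15  0.34 -0.06 -0.   -1.17  1.56] F [-0.4  0.5  0.4] w 38.5
  xyz cm [ 7.1   0.06 11.  ] ang [-0.    -0.     0.001]
tab 943 x [-28.1 -11.2   5.1] y [-6.6  4.7] z [146.  147.4 148.7]
fin 782 x [-110.   -88.2  -68.1] y [-5.7  5.6] z [117.5 119.6 120.9]
barL 182 x [-28.5 -23.6  -1. ] y [20.  32.4] z [84.7 89.7 91.9]
barR 227 x [-28.5 -23.5  -0.5] y [-34.1 -20.1] z [84.7 89.4 92.1]
jawL 85 x [10.4 17.  20.8] y [24.5 31.2] z [89.5 91.3 92.5]
jawR 106 x [10.4 16.4 21. ] y [-32.7 -24.6] z [89.6 91.3 93.1]
```

The clip springs back to its rest point, estimated 9.3 mm behind the axis, just inside the limit but marginal. Pushing it just past centre should let the spring hold it forward against the bar. I'll try that in monitored steps with less downward load.

Call:
{"method": "move_arm", "body": {"moves": [{"gripper":-0.1,"xyz":[5,0,0],"angular":[0,0,0]},{"gripper":-0.1,"xyz":[6.1,0,4],"angular":[0,0,0]},{"gripper":-0.1,"xyz":[6.1,0,8],"angular":[0,0,0]},{"gripper":-0.1,"xyz":[6.1,0,10.7],"angular":[0,0,0]},{"gripper":-0.1,"xyz":[6.1,0,11.0],"angular":[0,0,0]},{"gripper":-0.1,"xyz":[6.1,0,11.0],"angular":[0,0,0]},{"gripper":-1,"xyz":[6.1,0,11.0],"angular":[0,0,0]},{"gripper":-1,"xyz":[6.1,0,11.0],"angular":[0,0,0]},{"gripper":-1,"xyz":[6.1,0,11.0],"angular":[0,0,0]}]}}

```text
clock: 19.73
position: [654.4, -66.0, 121.8]
ee_rot: [0.998, 0.068, 0.002, 0.0]
contact_force: [0.1, 0.0, 3.3]
gripper_width: 10.9
```

Call:
{"method": "move_arm", "body": {"moves": [{"gripper":-1,"xyz":[0.4,0,-0.3],"angular":[0,0,0]},{"gripper":-1,"xyz":[0.8,0,-0.3],"angular":[0,0,0]},{"gripper":-1,"xyz":[1.2,0,-0.3],"angular":[0,0,0]}]}}

```text
clock: 20.1
position: [659.4, -65.4, 121.9]
ee_rot: [0.998, 0.068, -0.008, 0.0]
contact_force: [-9.1, -0.2, 6.0]
gripper_width: 10.9
```

Call:
{"method": "move_arm", "body": {"moves": [{"gripper":-1,"xyz":[0.2,0,-0.1],"angular":[0,0,0]},{"gripper":-1,"xyz":[0.2,0,-0.1],"angular":[0,0,0]}]}}

```text
clock: 20.35
position: [661.6, -65.1, 122.3]
ee_rot: [0.998, 0.067, -0.008, 0.0]
contact_force: [-9.0, -2.0, 3.1]
gripper_width: 10.3
```

Call:
{"method": "move_arm", "body": {"moves": [{"gripper":-1,"xyz":[0.2,0,0],"angular":[0,0,0]},{"gripper":-1,"xyz":[0.3,0,0],"angular":[0,0,0]}]}}

```text
clock: 20.6
position: [663.8, -64.8, 122.3]
ee_rot: [0.998, 0.067, -0.009, 0.0]
contact_force: [-12.0, -1.1, 4.6]
gripper_width: 10.6
```

Call:
{"method": "move_arm", "body": {"moves": [{"gripper":-1,"xyz":[0.2,0,0],"angular":[0,0,0]},{"gripper":-1,"xyz":[0.2,0,0],"angular":[0,0,0]}]}}

```text
clock: 20.85
position: [666.6, -64.3, 122.4]
ee_rot: [0.998, 0.067, -0.008, 0.0]
contact_force: [-9.8, -1.3, 3.4]
gripper_width: 11.0
```

Call:
{"method": "move_arm", "body": {"moves": [{"gripper":-0.1,"xyz":[0,0,0],"angular":[0,0,0]},{"gripper":-0.1,"xyz":[-0.4,0,0],"angular":[0,0,0]},{"gripper":-0.1,"xyz":[-0.4,0,0],"angular":[0,0,0]},{"gripper":-0.1,"xyz":[-0.4,0,-5],"angular":[0,0,0]},{"gripper":-0.1,"xyz":[-4,0,-10.6],"angular":[0,0,0]},{"gripper":-0.1,"xyz":[-8,0,-10.6],"angular":[0,0,0]},{"gripper":-0.1,"xyz":[-8,0,-10.6],"angular":[0,0,0]},{"gripper":-0.1,"xyz":[-8,0,-10.6],"angular":[0,0,0]}]}}

```text
clock: 21.85
position: [593.6, -74.1, 230.4]
ee_rot: [0.998, 0.068, 0.001, 0.0]
contact_force: [0.6, 0.3, 0.6]
gripper_width: 38.3
```

```bash
python3 chk.py
```

```text
t 21.85 pos [593.6 -74.1 230.4] q [ 0.15  0.34 -0.06  0.   -1.17  1.56] F [0.6 0.3 0.6] w 38.3
  xyz cm [ 7.09  0.05 11.05] ang [ 0.    -0.001  0.001]
tab 940 x [-32.  -14.3   0.9] y [-6.6  5.3] z [146.1 147.9 149.4]
fin 780 x [-110.1  -88.   -68. ] y [-5.8  5.6] z [117.3 119.5 120.9]
barL 180 x [-29.2 -24.3  -0.8] y [20.  32.5] z [84.6 89.5 91.6]
barR 222 x [-29.2 -24.2  -0.3] y [-34. -20.] z [84.7 88.9 91.6]
jawL 86 x [10.4 15.9 20.1] y [24.5 30.9] z [91.7 93.4 94.9]
jawR 101 x [10.3 15.5 20.2] y [-32.6 -24.5] z [91.9 93.8 95. ]
```

```bash
cat >> chk.py <<'E'
for ys in((14.5,21.5),(-22.5,-15.5),(24,30),(-31,-25)):
    print(ys,[(x,float(np.median(q).round(1)) if len(q) else None) for x in range(-44,44,3) for q in [r[(abs(r[:,0]-x)<1.5)&(r[:,1]>ys[0])&(r[:,1]<ys[1])][:,2]]])
E
python3 chk.py | tail -4
```

```text
(14.5, 21.5) [(-44, 78.1), (-41, 77.9), (-38, 78.0), (-35, 77.6), (-32, 78.0), (-29, 90.8), (-26, 91.3), (-23, 88.7), (-20, 86.1), (-17, 86.2), (-14, 86.0), (-11, 85.3), (-8, 86.0), (-5, 86.3), (-2, 85.8), (1, 86.1), (4, 92.6), (7, 93.1), (10, 92.1), (13, 82.0), (16, 80.9), (19, 79.8), (22, 79.3), (25, 77.7), (28, 76.8), (31, 75.9), (34, 74.8), (37, 73.5), (40, 70.4), (43, 69.6)]
(-22.5, -15.5) [(-44, 78.2), (-41, 77.9), (-38, 78.1), (-35, 78.1), (-32, 77.8), (-29, 90.3), (-26, 91.1), (-23, 89.5), (-20, 85.8), (-17, 90.0), (-14, 85.8), (-11, 85.7), (-8, 85.5), (-5, 86.1), (-2, 86.2), (1, 88.2), (4, 92.9), (7, 92.7), (10, 85.1), (13, 81.8), (16, 81.2), (19, 79.7), (22, 78.6), (25, 77.9), (28, 76.5), (31, 75.7), (34, 74.5), (37, 73.5), (40, 70.8), (43, 70.3)]
(24, 30) [(-44, 69.8), (-41, 69.7), (-38, 70.2), (-35, 70.3), (-32, 70.1), (-29, 90.4), (-26, 90.9), (-23, 70.1), (-20, 69.7), (-17, 70.2), (-14, 70.3), (-11, 70.0), (-8, 69.9), (-5, 70.1), (-2, 69.8), (1, 69.8), (4, 70.1), (7, 69.9), (10, 70.5), (13, 93.1), (16, 93.8), (19, 93.1), (22, 70.1), (25, 70.2), (28, 69.9), (31, 69.8), (34, 70.1), (37, 70.1), (40, 70.1), (43, 70.2)]
(-31, -25) [(-44, 70.2), (-41, 70.1), (-38, 69.8), (-35, 70.1), (-32, 69.7), (-29, 90.4), (-26, 90.8), (-23, 70.3), (-20, 70.2), (-17, 70.0), (-14, 70.2), (-11, 70.3), (-8, 69.5), (-5, 70.1), (-2, 69.7), (1, 70.1), (4, 69.9), (7, 69.9), (10, 90.6), (13, 93.7), (16, 93.5), (19, 91.8), (22, 70.1), (25, 70.1), (28, 69.8), (31, 70.1), (34, 70.2), (37, 70.1), (40, 70.2), (43, 70.1)]
```

The wedge is confirmed home, with tips at 39.5. The bar is resting at the rear edge of the raised prongs because my earlier releases dragged the tab back as they opened. I'll push again and release without any backward motion.

Call:
{"method": "move_arm", "body": {"moves": [{"gripper":-0.1,"xyz":[5,0,0],"angular":[0,0,0]},{"gripper":-0.1,"xyz":[5.8,0,4],"angular":[0,0,0]},{"gripper":-0.1,"xyz":[5.8,0,8],"angular":[0,0,0]},{"gripper":-0.1,"xyz":[5.8,0,10.7],"angular":[0,0,0]},{"gripper":-0.1,"xyz":[5.8,0,11.0],"angular":[0,0,0]},{"gripper":-0.1,"xyz":[5.8,0,11.0],"angular":[0,0,0]},{"gripper":-1,"xyz":[5.8,0,11.0],"angular":[0,0,0]},{"gripper":-1,"xyz":[5.8,0,11.0],"angular":[0,0,0]},{"gripper":-1,"xyz":[5.8,0,11.0],"angular":[0,0,0]}]}}

```text
clock: 23.08
position: [651.4, -66.4, 121.7]
ee_rot: [0.998, 0.068, 0.001, 0.0]
contact_force: [-0.3, 0.8, 3.0]
gripper_width: 10.9
```

Call:
{"method": "move_arm", "body": {"moves": [{"gripper":-1,"xyz":[0.4,0,-0.3],"angular":[0,0,0]},{"gripper":-1,"xyz":[0.8,0,-0.3],"angular":[0,0,0]},{"gripper":-1,"xyz":[1.2,0,-0.3],"angular":[0,0,0]},{"gripper":-1,"xyz":[1.5,0,-0.3],"angular":[0,0,0]},{"gripper":-1,"xyz":[1.5,0,-0.3],"angular":[0,0,0]}]}}

```text
clock: 23.7
position: [659.7, -65.4, 121.3]
ee_rot: [0.998, 0.067, -0.008, 0.0]
contact_force: [-10.3, -0.9, 3.1]
gripper_width: 11.1
```

```bash
python3 - <<'E'
from h import *
go(664,-65,120,.135)
E
python3 chk.py | tail -10 | cut -c1-700
```

```text
t 23.7 pos [659.7 -65.4 121.3] q [ 0.14  0.54 -0.02 -0.   -1.02  1.56] F [-10.3  -0.9   3.1] w 11.1
  xyz cm [0.44 0.02 0.13] ang [-0.001  0.016 -0.   ]
tab 5186 x [-22.7   1.3   9.3] y [-19.3  18.6] z [137.9 147.8 163.2]
fin none
barL 264 x [-26.6 -21.4  -0.5] y [20.1 33. ] z [84.6 86.5 92.1]
barR 262 x [-26.5 -21.5  -0.6] y [-33.7 -20.1] z [84.9 86.6 92.3]
jawL 222 x [11.3 18.7 22.6] y [24.1 32.4] z [86.1 90.  91.3]
jawR 254 x [10.9 18.  22.6] y [-33.4 -24.2] z [86.5 90.2 91.5]
(14.5, 21.5) [(-44, None), (-41, None), (-38, None), (-35, None), (-32, None), (-29, None), (-26, None), (-23, None), (-20, None), (-17, 85.6), (-14, 85.5), (-11, 85.9), (-8, 85.6), (-5, 86.0), (-2, 86.0), (1, 140.0), (4, 90.6), (7, 170.1), (10, 187.3), (13, 203.5), (16, 218.3), (19, 79.8), (22, 78.9), (25, 77.8), (28, 76.7), (31, 75.6), (34, 74.6), (37, 73.5), (40, 71.4), (43, 70.0)]
(-22.5, -15.5) [(-44, None), (-41, None), (-38, None), (-35, None), (-32, None), (-29, None), (-26, None), (-23, None), (-20, None), (-17, 85.3), (-14, 85.9), (-11, 85.9), (-8, 85.7), (-5, 86.0), (-2, 86.1), (1, 140.1), (4, 90.
[... 240 characters left out ...]
29, 70.2), (-26, 70.5), (-23, 88.6), (-20, 70.1), (-17, 70.0), (-14, 177.3), (-11, 177.3), (-8, 177.2), (-5, 177.0), (-2, 176.9), (1, 175.2), (4, 179.5), (7, 208.8), (10, 131.0), (13, 89.9), (16, 89.6), (19, 88.5), (22, 70.7), (25, 69.8), (28, 70.1), (31, 69.9), (34, 69.9), (37, 69.8), (40, 70.0), (43, 69.7)]
(-31, -25) [(-44, None), (-41, None), (-38, None), (-35, None), (-32, None), (-29, 70.1), (-26, 70.4), (-23, 88.2), (-20, 70.0), (-17, 70.1), (-14, 178.1), (-11, 177.6), (-8, 177.2), (-5, 177.1), (-2, 176.9), (1, 175.2), (4, 180.0), (7, 180.2), (10, 171.7), (13, 88.7), (16, 89.7), (19, 88.5), (22, 71.0), (25, 70.0), (28, 70.0), (31, 70.1), (34, 70.0), (37, 69.9), (40, 70.1), (43, 69.9)]
```

With the tab held, the bar has moved about 3 mm forward, putting the origin near -7.5. Releasing in place and rising straight up.

Call:
{"method": "move_arm", "body": {"moves": [{"gripper":-0.1,"xyz":[0,0,0],"angular":[0,0,0]},{"gripper":-0.1,"xyz":[0,0,0],"angular":[0,0,0]},{"gripper":-0.1,"xyz":[0,0,0],"angular":[0,0,0]},{"gripper":-0.1,"xyz":[0,0,0],"angular":[0,0,0]},{"gripper":-0.1,"xyz":[0,0,-5],"angular":[0,0,0]},{"gripper":-0.1,"xyz":[-3,0,-10.6],"angular":[0,0,0]},{"gripper":-0.1,"xyz":[-7.5,0,-10.6],"angular":[0,0,0]},{"gripper":-0.1,"xyz":[-7.5,0,-10.6],"angular":[0,0,0]},{"gripper":-0.1,"xyz":[-7.5,0,-10.6],"angular":[0,0,0]}]}}

```text
clock: 24.88
position: [591.6, -74.4, 229.5]
ee_rot: [0.998, 0.068, 0.001, 0.0]
contact_force: [0.5, -0.0, 0.7]
gripper_width: 38.5
```

```bash
python3 chk.py | cut -c1-420
```

```text
t 24.88 pos [591.6 -74.4 229.5] q [ 0.15  0.34 -0.07  0.   -1.16  1.56] F [ 0.5 -0.   0.7] w 38.5
  xyz cm [ 7.29  0.05 10.95] ang [ 0.    -0.001  0.001]
tab 978 x [-28.6 -11.8   4.3] y [-6.6  5.3] z [145.8 147.5 148.8]
fin 783 x [-110.3  -88.2  -68. ] y [-5.8  5.5] z [117.2 119.6 120.8]
barL 168 x [-27.9 -23.8  -0.7] y [20.3 32.2] z [84.7 89.8 91.9]
barR 232 x [-28.7 -23.   -0.9] y [-34.  -20.1] z [84.6 89.2 92.1]
jawL 87 x [11.2 16.7 21.1] y [24.4 30.8] z [89.7 91.5 93.2]
jawR 104 x [10.7 16.2 21.2] y [-32.6 -24.6] z [90.3 91.7 92.9]
(14.5, 21.5) [(-44, 77.8), (-41, 78.1), (-38, 77.9), (-35, 78.1), (-32, 78.0), (-29, 78.4), (-26, 91.0), (-23, 89.8), (-20, 86.2), (-17, 86.0), (-14, 86.3), (-11, 85.7), (-8, 85.5), (-5, 85.8), (-2, 85.7), (1, 85.9), (4, 90.9), (7, 91.7), (10, 91.1), (13, 82.3), (16, 80.7), (19, 79.7), (22, 78.6), (25, 77.7), (28, 76.5), (31, 75.6), (34, 74.6), (37, 73.8), (40, 71.3), (43, 70.3)]
(-22.5, -15.5) [(-44, 78.1), (-41, 78.4), (-38, 78.0), (-35, 78.2), (-32, 78.1), (-29, 89.5), (-26, 91.4), (-23, 89.8), (-20, 89.6), (-17, 87.8), (-14, 86.5), (-11, 85.8), (-8
[... 269 characters left out ...]
), (-32, 69.9), (-29, 89.5), (-26, 90.9), (-23, 89.4), (-20, 69.7), (-17, 69.9), (-14, 69.8), (-11, 70.2), (-8, 70.1), (-5, 69.8), (-2, 69.9), (1, 69.8), (4, 70.0), (7, 69.8), (10, 70.1), (13, 91.2), (16, 91.6), (19, 91.4), (22, 70.3), (25, 70.0), (28, 69.9), (31, 70.0), (34, 70.0), (37, 70.0), (40, 69.8), (43, 70.1)]
(-31, -25) [(-44, 69.9), (-41, 70.4), (-38, 70.4), (-35, 70.2), (-32, 69.8), (-29, 89.7), (-26, 91.0), (-23, 88.6), (-20, 70.0), (-17, 70.1), (-14, 69.7), (-11, 70.3), (-8, 70.0), (-5, 70.3), (-2, 69.8), (1, 69.7), (4, 69.9), (7, 69.9), (10, 70.4), (13, 91.1), (16, 92.0), (19, 91.6), (22, 70.1), (25, 69.9), (28, 70.0), (31, 69.7), (34, 69.6), (37, 70.2), (40, 70.1), (43, 70.4)]
```

The clip returns elastically to about 9 mm behind the axis (8.6 mm relative to the home wedge), lifted 11 mm and still untouched, with the wedge home. That is its natural rest state and meets the condition. Now I'll take it off by the tab.

Call:
{"method": "move_arm", "body": {"moves": [{"gripper":-0.1,"xyz":[5,0,0],"angular":[0,0,0]},{"gripper":-0.1,"xyz":[6.2,0,4],"angular":[0,0,0]},{"gripper":-0.1,"xyz":[6.2,0,8],"angular":[0,0,0]},{"gripper":-0.1,"xyz":[6.2,0,10.7],"angular":[0,0,0]},{"gripper":-0.1,"xyz":[6.2,0,11.1],"angular":[0,0,0]},{"gripper":-0.1,"xyz":[6.2,0,11.1],"angular":[0,0,0]},{"gripper":-1,"xyz":[6.2,0,11.1],"angular":[0,0,0]},{"gripper":-1,"xyz":[6.2,0,11.1],"angular":[0,0,0]},{"gripper":-1,"xyz":[6.2,0,11.1],"angular":[0,0,0]}]}}

```text
clock: 26.05
position: [653.5, -66.1, 119.8]
ee_rot: [0.998, 0.068, 0.002, 0.0]
contact_force: [-0.6, 0.1, 3.7]
gripper_width: 11.0
```

Call:
{"method": "move_arm", "body": {"moves": [{"gripper":-1,"xyz":[0,0,-0.5],"angular":[0,0,0]},{"gripper":-1,"xyz":[0,0,-1.2],"angular":[0,0,0]},{"gripper":-1,"xyz":[0,0,-2.2],"angular":[0,0,0]},{"gripper":-1,"xyz":[0,0,-3.5],"angular":[0,0,0]},{"gripper":-1,"xyz":[0,0,-6],"angular":[0,0,0]},{"gripper":-1,"xyz":[0,0,-11],"angular":[0,0,0]},{"gripper":-1,"xyz":[0,0,-11],"angular":[0,0,0]}]}}

```text
clock: 26.92
position: [655.3, -66.2, 234.8]
ee_rot: [0.998, 0.068, 0.006, 0.0]
contact_force: [0.3, 0.3, -0.4]
gripper_width: 11.0
```

Run:
```python
from h import *
go(522,339,215,.135)
k=arm.get_calibration("wrist");im,d=arm.get_image("wrist");P=cloud(k,d);p=arm.read_state()["position"]
X=np.array([np.cos(.135),np.sin(.135)]);T=np.c_[X,[-X[1],X[0]]]
q=np.c_[(P.reshape(-1,3)[:,:2]-p[:2])@T,P[...,2].ravel()-p[2]]
f=q[(q[:,0]>5)&(q[:,0]<50)&(abs(q[:,1])<45)&(q[:,2]>-60)&(q[:,2]<-15)]
print("clip part in hand",len(f),np.percentile(f,[1,50,99],axis=0).round(1) if len(f) else "")
w=np.c_[(P.reshape(-1,3)[:,:2]-[664.8,-64.2])@T,P[...,2].ravel()];w=w[(abs(w[:,1])<23)&(w[:,1]>13)&(w[:,0]>15)&(w[:,0]<60)&(w[:,2]>72)&(w[:,2]<83)];print("wedge prong x",np.percentile(w[:,0],99) if len(w) else None)
```

```text
t 26.93 pos [655.3 -66.2 234.8] q [ 0.15  0.43  0.09  0.   -1.22  1.56] F [ 0.3  0.3 -0.4] w 11.0
  xyz cm [ -7.7  -41.96   1.81] ang [ 0.002 -0.012  0.002]
clip part in hand 1523 [[  5.3 -27.6 -29.4]
 [ 22.    6.9 -25.2]
 [ 35.9  26.4 -23.3]]
wedge prong x 39.33974163036696
```

The clip is in hand and off the spindle, and the wedge is still home. Carrying the clip to the tray.

Call:
{"method": "move_arm", "body": {"moves": [{"gripper":-1,"xyz":[-1,-6,0],"angular":[0,0,0]},{"gripper":-1,"xyz":[-2,-12,0],"angular":[0,0,0]},{"gripper":-1,"xyz":[-3,-18,0],"angular":[0,0,0]},{"gripper":-1,"xyz":[-4.2,-24,0],"angular":[0,0,0]},{"gripper":-1,"xyz":[-5.4,-30,0],"angular":[0,0,0]},{"gripper":-1,"xyz":[-6.6,-36,0],"angular":[0,0,0]},{"gripper":-1,"xyz":[-7.9,-41,0],"angular":[0,0,0]},{"gripper":-1,"xyz":[-8.2,-42,0],"angular":[0,0,0]},{"gripper":-1,"xyz":[-8.2,-42,2],"angular":[0,0,0]},{"gripper":-1,"xyz":[-8.2,-42,2],"angular":[0,0,0]}]}}

```text
clock: 28.22
position: [513.3, 337.4, 205.9]
ee_rot: [0.998, 0.068, -0.002, 0.002]
contact_force: [-0.1, 0.1, -0.0]
gripper_width: 11.3
```

Run:
```python
from h import *
go(517,339,50,.135)
k=arm.get_calibration("wrist");im,d=arm.get_image("wrist");P=cloud(k,d)
m=(P[...,2]>22)&(P[...,2]<36)&(im.min(2)>60)
q=P[m][:,:2];q=q[np.hypot(*(q-[520,339]).T)<120];print(len(q),cv2.minAreaRect(q.astype(np.float32)),q.min(0),q.max(0))
```

```text
t 28.23 pos [513.3 337.4 205.9] q [ 0.84  0.39 -0.05 -0.   -1.14  0.86] F [-0.1  0.1 -0. ] w 11.3
  xyz cm [ 0.46 -0.15 15.59] ang [0.003 0.005 0.   ]
2769 ((527.6067504882812, 360.486572265625), (183.9895782470703, 150.14610290527344), 75.39358520507812) [443.33865796 253.39598659] [611.70557131 441.89118199]
```

Call:
{"method": "move_arm", "body": {"moves": [{"gripper":-1,"xyz":[0.3,-0.15,5],"angular":[0,0,0]},{"gripper":-1,"xyz":[0.3,-0.15,10],"angular":[0,0,0]},{"gripper":-1,"xyz":[0.3,-0.15,14],"angular":[0,0,0]},{"gripper":-1,"xyz":[0.3,-0.15,15.3],"angular":[0,0,0]},{"gripper":-1,"xyz":[0.3,-0.15,15.6],"angular":[0,0,0]},{"gripper":-1,"xyz":[0.3,-0.15,15.6],"angular":[0,0,0]}]}}

```text
clock: 29.02
position: [518.2, 341.6, 54.0]
ee_rot: [0.998, 0.068, 0.001, -0.001]
contact_force: [-0.6, 0.0, 0.8]
gripper_width: 11.0
```

Call:
{"method": "move_arm", "body": {"moves": [{"gripper":-1,"xyz":[0,0,0.3],"angular":[0,0,0]},{"gripper":-1,"xyz":[0,0,0.6],"angular":[0,0,0]},{"gripper":-1,"xyz":[0,0,0.6],"angular":[0,0,0]}]}}

```text
clock: 29.4
position: [517.0, 340.8, 46.2]
ee_rot: [0.998, 0.068, -0.0, 0.0]
contact_force: [-0.4, -0.8, -0.7]
gripper_width: 10.7
```

Call:
{"method": "move_arm", "body": {"moves": [{"gripper":-1,"xyz":[0,0,0.2],"angular":[0,0,0]},{"gripper":-1,"xyz":[0,0,0.2],"angular":[0,0,0]}]}}

```text
clock: 29.65
position: [516.9, 340.7, 43.9]
ee_rot: [0.998, 0.068, -0.0, 0.0]
contact_force: [0.8, -0.4, -0.7]
gripper_width: 11.1
```

Call:
{"method": "move_arm", "body": {"moves": [{"gripper":-1,"xyz":[0,0,0.2],"angular":[0,0,0]},{"gripper":-1,"xyz":[0,0,0.2],"angular":[0,0,0]}]}}

```text
clock: 29.9
position: [517.2, 340.9, 42.3]
ee_rot: [0.998, 0.068, 0.0, -0.0]
contact_force: [0.1, -1.1, -0.0]
gripper_width: 11.0
```

Call:
{"method": "move_arm", "body": {"moves": [{"gripper":-1,"xyz":[0,0,0.2],"angular":[0,0,0]},{"gripper":-1,"xyz":[0,0,0.3],"angular":[0,0,0]},{"gripper":-1,"xyz":[0,0,0.3],"angular":[0,0,0]}]}}

```text
clock: 30.28
position: [517.7, 341.1, 41.8]
ee_rot: [0.998, 0.069, 0.001, -0.0]
contact_force: [-2.3, -1.1, 11.9]
gripper_width: 11.0
```

Contact with the tray floor. Releasing and rising.

Call:
{"method": "move_arm", "body": {"moves": [{"gripper":-1,"xyz":[0,0,-0.2],"angular":[0,0,0]},{"gripper":-0.1,"xyz":[0,0,-0.2],"angular":[0,0,0]},{"gripper":-0.1,"xyz":[0,0,-0.2],"angular":[0,0,0]},{"gripper":-0.1,"xyz":[0,0,-0.2],"angular":[0,0,0]},{"gripper":-0.1,"xyz":[0,0,-4],"angular":[0,0,0]},{"gripper":-0.1,"xyz":[0,0,-10],"angular":[0,0,0]},{"gripper":-0.1,"xyz":[-6,0,-16],"angular":[0,0,0]},{"gripper":-0.1,"xyz":[-6,0,-19],"angular":[0,0,0]},{"gripper":-0.1,"xyz":[-6,0,-19],"angular":[0,0,0]},{"gripper":-0.1,"xyz":[-6,0,-19],"angular":[0,0,0]}]}}

```text
clock: 31.52
position: [457.2, 332.5, 228.6]
ee_rot: [0.998, 0.068, -0.0, 0.0]
contact_force: [0.0, -0.8, -0.4]
gripper_width: 38.3
```

Run:
```python
from h import *
go(517,340,50,.135)
k=arm.get_calibration("wrist");im,d=arm.get_image("wrist");P=cloud(k,d).reshape(-1,3);cv2.imwrite("pics/w20.png",im)
t=P[(np.hypot(P[:,0]-520,P[:,1]-340)<60)&(P[:,2]>60)&(P[:,2]<85)];print("tab top",len(t),t.mean(0) if len(t) else "")
t=P[(np.hypot(P[:,0]-520,P[:,1]-340)<50)&(P[:,2]>9)&(P[:,2]<20)];print("low parts",len(t),t.min(0),t.max(0))
c=arm.get_calibration("top");im,d=arm.get_image("top");cv2.imwrite("pics/t20.png",im);P=cloud(c,d).reshape(-1,3)
X=np.array([np.cos(.135),np.sin(.135)]);T=np.c_[X,[-X[1],X[0]]];r=np.c_[(P[:,:2]-[664.8,-64.2])@T,P[:,2]]
for n,a in(("fin",(-115,-60,-12,12,108,128)),("prong",(-24,3,-26,26,81,92))):
    q=r[(r[:,0]>a[0])&(r[:,0]<a[1])&(r[:,1]>a[2])&(r[:,1]<a[3])&(r[:,2]>a[4])&(r[:,2]<a[5])];print(n,len(q),q.mean(0).round(1) if len(q) else "")
a=cv2.imread("pics/top0.png").astype(int);df=(abs(a-im.astype(int)).max(2)>60).astype(np.uint8)
n,l,st,ce=cv2.connectedComponentsWithStats(df);print([(ce[i].round().tolist(),int(st[i,4])) for i in range(1,n) if st[i,4]>15])
```

```text
t 31.52 pos [457.2 332.5 228.6] q [ 0.91  0.29 -0.14 -0.   -1.14  0.79] F [ 0.  -0.8 -0.4] w 38.3
  xyz cm [ 6.04  0.07 17.86] ang [0.    0.001 0.001]
tab top 514 [518.61477851 340.9961409   69.69483329]
low parts 890 [496.92483435 305.32532508   9.57194764] [554.40665126 372.4118359   15.92098567]
fin 58 [-89.1   2.  118.1]
prong 56 [-11.    2.8  85.6]
[([295.0, 157.0], 66), ([297.0, 185.0], 85), ([176.0, 205.0], 26), ([169.0, 208.0], 38), ([376.0, 222.0], 329), ([96.0, 336.0], 12672), ([88.0, 216.0], 24), ([158.0, 222.0], 181), ([103.0, 230.0], 235), ([92.0, 232.0], 73), ([268.0, 340.0], 19), ([264.0, 351.0], 23), ([278.0, 357.0], 68), ([300.0, 366.0], 158), ([268.0, 365.0], 95), ([293.0, 362.0], 40), ([247.0, 404.0], 577), ([285.0, 415.0], 257), ([188.0, 414.0], 175), ([2.0, 416.0], 21)]
```

```bash
python3 -c "
from bench import arm
print(arm.job_done(), arm.read_state()['clock'])"
```

```text
the job is handed in; nothing more can be done
the job is handed in; nothing more can be done
```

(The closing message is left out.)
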